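# Shut down the dust extractor at the shoe-finishing bench and clear the sanding sleeves

### The job

Shut this sanding corner down for the night. First switch the dust extractor off: lift the hinged guard on the switch box right up, flip the toggle underneath over to its other side, and lower the guard fully shut again. After that open the dust pot for emptying: turn the bayonet lid until its lugs reach the slots, lift it free and lay it, handle up, wholly on the black rubber mat; and hang every loose sanding sleeve on a peg of the wooden rack, one to a peg and pushed right down, without knocking the jar or the brush about.

Things in the scene. Friction and masses are not known exactly. Their poses are not given: they have to be found in the camera images.
- switch_box: Fixed grey box of the extractor's switch, 150 (x) x 120 (y) x 60 mm high, origin at the centre of its underside. The toggle stands on its top at x = -10, y = 0; the guard is hinged 50 mm above its top, near its +x edge. It may stand on the left or on the right of the bench.
- guard (a joint): Angle of the hinged steel guard over the toggle: 0 = shut (level), grows as its front edge is lifted, up to 1.95 (standing, leaning back past upright; upright is 1.57). The hinge axis is the box's y axis. Friction holds the guard at any angle; about 1 N at the bar moves it.
- guard_hinge (a point): Point on the guard's hinge axis, at x = 55, y = 0, z = 110 mm of the switch box, which does not move.
- guard_bar (a point): Middle of the round bar (10 mm thick, 76 mm long, along the box's y) of the guard's U-shaped lifting bail, 140 mm from the hinge axis, in the plane of the guard plate (4 mm thick, 88 wide, reaching 95 mm from the hinge), so a 40 mm gap lies between plate and bar. Shut, the bar is 110 mm above the bench at x = -85 mm of the box. Pinched lightly, it turns between the pads.
- toggle (a joint): Angle of the toggle lever: 0 = on, leaning 0.4 rad to the box's +y side; 0.8 = off, leaning 0.4 rad to the -y side. It pivots at x = -10, y = 0, z = 60 mm of the box, friction holds it where it is left, and about 1 N at its tip moves it.
- toggle_tip (a point): Centre of the ball end (16 mm diameter) of the toggle, 36 mm from its pivot.
- pot: Fixed low round grey dust pot, 142 mm diameter, origin at the centre of its underside. The lid rests on its rim, 60 mm up. A collar (top at 73 mm, inner radius 54 mm) holds the lid's lugs down except at two slots on the pot's +x and -x sides, each 21 degrees to either side of its x axis. A stop keeps the lugs from turning more than about 10 degrees past the centre of the slots.
- lid: Loose aluminium bayonet lid, 0.25 kg: disc 100 mm wide, 6 thick, lugs (18 mm wide, to 62 mm from the centre) on its +x and -x sides; black bar handle on top along its x, 80 long, 16 wide, top 40 mm above the underside. Origin: centre of underside. Starts locked, its x 0.7 to 1.2 rad clockwise (from above) of the pot's x; turn it anticlockwise until they line up, then lift straight out.
- mat: Fixed flat black rubber mat, 200 x 200 x 4 mm, origin at the centre of its underside; the lid goes here. It lies on the other flank of the bench from the switch box.
- rack: Fixed plywood rack, 160 (x) x 170 (y) x 12 mm, origin at the centre of its underside, with four upright wooden pegs, 22 mm diameter with tapered tips, 42 mm high above the board.
- peg1 (a point): Foot of peg 1 of the rack, on its axis, at the top of the board (12 mm above the bench).
- peg2 (a point): Foot of peg 2 of the rack, on its axis, at the top of the board (12 mm above the bench).
- peg3 (a point): Foot of peg 3 of the rack, on its axis, at the top of the board (12 mm above the bench).
- peg4 (a point): Foot of peg 4 of the rack, on its axis, at the top of the board (12 mm above the bench).
- sleeve1: Loose brown sanding sleeve, an open tube standing upright: outer diameter 60, bore 38, height 50 mm, 0.12 kg, origin at the centre of its underside. May be absent (two to four are there).
- sleeve2: Loose brown sanding sleeve, an open tube standing upright: outer diameter 60, bore 38, height 50 mm, 0.12 kg, origin at the centre of its underside. May be absent (two to four are there).
- sleeve3: Loose brown sanding sleeve, an open tube standing upright: outer diameter 60, bore 38, height 50 mm, 0.12 kg, origin at the centre of its underside. May be absent (two to four are there).
- sleeve4: Loose brown sanding sleeve, an open tube standing upright: outer diameter 60, bore 38, height 50 mm, 0.12 kg, origin at the centre of its underside. May be absent (two to four are there).
- jar: White jar, bystander, 64 mm diameter, 85 mm high. Origin at its underside. Leave alone.
- brush: Brush lying on the bench, bystander. Origin at its underside. Leave alone.
There are look-alikes about, which are no part of the job. What is shaped like the sleeve4 but red is not meant.

How it is judged:
On the way, in this order (a step that is already met when the one before it is completed fails the run):
1. the guard is lifted right up, the toggle still on (value of joint guard above 1.3 rad and value of joint toggle below 0.4 rad), for 0.2 s.
2. the toggle is flipped to its other side under the raised guard (value of joint toggle above 0.6 rad and value of joint guard above 1 rad), for 0.2 s.
3. the guard is lowered shut, the toggle still off (value of joint toggle above 0.6 rad and value of joint guard below 0.12 rad), for 0.2 s.
4. the lid is free of the pot (distance between lid and pot above 0.085 m), for 0.2 s.
At the end, for the whole second after the job is handed in: The toggle is off (beyond 0.6 rad) under the shut guard (below 0.12 rad); the lid lies flat, handle up, on the mat, its centre within 55 mm of the mat's middle along each side; every sleeve present is on a peg of its own, within 14 mm of the peg's axis and within 8 mm of the board; all at rest (all of step 3 and velocity of joint guard below 0.1 rad/s and x of lid in the frame of mat between -0.055 and 0.055 m and y of lid in the frame of mat between -0.055 and 0.055 m and z of lid in the frame of mat between 0 and 0.012 m and angle between lid's own z axis and vertical below 0.1 rad and linear speed of each of lid, sleeve1, sleeve2, sleeve3, sleeve4 below 0.03 m/s and ((horizontal distance between sleeve1 and peg1 below 0.014 m and z of sleeve1 in the frame of peg1 below 0.008 m) or (horizontal distance between sleeve1 and peg2 below 0.014 m and z of sleeve1 in the frame of peg2 below 0.008 m) or (horizontal distance between sleeve1 and peg3 below 0.014 m and z of sleeve1 in the frame of peg3 below 0.008 m) or (horizontal distance between sleeve1 and peg4 below 0.014 m and z of sleeve1 in the frame of peg4 below 0.008 m)) and ((horizontal distance between sleeve2 and peg1 below 0.014 m and z of sleeve2 in the frame of peg1 below 0.008 m) or (horizontal distance between sleeve2 and peg2 below 0.014 m and z of sleeve2 in the frame of peg2 below 0.008 m) or (horizontal distance between sleeve2 and peg3 below 0.014 m and z of sleeve2 in the frame of peg3 below 0.008 m) or (horizontal distance between sleeve2 and peg4 below 0.014 m and z of sleeve2 in the frame of peg4 below 0.008 m)) and ((horizontal distance between sleeve3 and peg1 below 0.014 m and z of sleeve3 in the frame of peg1 below 0.008 m) or (horizontal distance between sleeve3 and peg2 below 0.014 m and z of sleeve3 in the frame of peg2 below 0.008 m) or (horizontal distance between sleeve3 and peg3 below 0.014 m and z of sleeve3 in the frame of peg3 below 0.008 m) or (horizontal distance between sleeve3 and peg4 below 0.014 m and z of sleeve3 in the frame of peg4 below 0.008 m)) and ((horizontal distance between sleeve4 and peg1 below 0.014 m and z of sleeve4 in the frame of peg1 below 0.008 m) or (horizontal distance between sleeve4 and peg2 below 0.014 m and z of sleeve4 in the frame of peg2 below 0.008 m) or (horizontal distance between sleeve4 and peg3 below 0.014 m and z of sleeve4 in the frame of peg3 below 0.008 m) or (horizontal distance between sleeve4 and peg4 below 0.014 m and z of sleeve4 in the frame of peg4 below 0.008 m))); the robot touches nothing.
It fails at once if the pot is opened while the extractor is on (distance between lid and pot above 0.08 m and value of joint toggle below 0.5 rad).
It fails at once if the jar or the brush is knocked about (moved more than 50 mm) (distance of any of jar, brush from where it was at the start of the episode above 0.05 m).
Of sleeve1, sleeve2, sleeve3, sleeve4 only 2 to 4 are there at a start; the rules pass over those that are not, and their reading is None.
At some moment in a run one of sleeve1, sleeve2, sleeve3, sleeve4 may be knocked a few centimetres aside while the robot is not near it.
It also fails if it takes over 210 s, if anything falls off the work surface, if the arm or the gripper's body presses on something with over 40 N, if the wrist force passes 120 N, or if a joint passes its speed limit or range.

### The arm

A 6-joint arm with a two-finger parallel gripper is mounted at the origin on the work surface. World frame = base frame: x ahead of the robot, y to its left, z up, the work surface at z = 0. Lengths are in m, angles in rad, forces in N, time in s.
With the tool pointing down it reaches from about 0.4 to 0.825 m from the base axis. Payload 7 kg.
Tool frame: the origin (TCP) lies on the centre line of the jaws, within the pads' length; the fingertips stand 14 mm ahead of it and the grasp point (between the pads) lies 5 mm behind it; x points along the fingers, y is the direction in which the jaws open and shut, and the axes are right-handed (so a half turn about x gives the same grasp; the last joint's range is limited). The gripper opens to 85 mm and grips with 20 to 120 N. Pads are 22 mm wide; open, the fingers measure 114 mm over their backs; the gripper's body (76 mm by 85 mm) begins 54 mm behind the grasp point. The pads swing forward as they close: fully open they stand 13 mm farther back than shut.
Start: joints at [-0.947, 0.359, 0.012, 0, -1.224, -0.288], TCP at [0.222, -0.637, 0.222] pointing down, gripper open.
Joint ranges: [-3.07, 3.07], [-1.43, 2.12], [-1.02, 1.25], [-3.03, 1.67], [-3.05, -0], [-3.03, 3.03]. Speed limits (rad/s): [2.39, 2.39, 3.01, 3.14, 3.14, 3.14].

### API

Orientations are given as a 3x3 rotation matrix whose columns are the frame's x, y, z axes.
In Python, from rig import bot gives the robot as it stands. Calls block until the motion is done:
- bot.move_ptp(position, orientation): joint-space move of the TCP to a pose.
- bot.move_straight(position, orientation=None, speed=0.15): straight line of the TCP; orientation=None keeps the orientation; speed is the mean speed in m/s.
- bot.movej(angles): joint-space move.
- bot.move_gripper(opening, strength=None): finger opening in m; strength is the grip in N (None keeps the last); returns when the fingers have stopped.
- bot.hold(seconds).
- bot.inverse_kinematics(position, orientation): joint angles nearest the present ones, or None.
- bot.observe(): the state.
- bot.snapshot(name): name is "scene" or "top" or "wrist"; returns a dict with "frame" (400x640x3 uint8, red, green, blue), "K" (3x3 intrinsics, pixels), "k1" (the pictures are not rectified: a ray, as slopes to the right and down, at radius r is drawn at 1 + k1 r^2 times it, then the intrinsics apply), "extrinsics" (4x4, takes a point from camera to world coordinates). Camera axes: x right, y down, z forward; pixel columns grow to the right and rows downward; lengths in m; the calibration is good to about 2 mm. A picture is of the moment at which its call begins. There is no depth.
A pose or a line that the arm cannot do raises bot.IKError and nothing moves.
- bot.close_job(): hands the job in, once; it reports no verdict.
Trained networks look in a picture, given as the dict that the camera call returned (one of the last four; its "shot" number tells which), for a name from the list of things; names that differ only in an ending like _2 or _b are one class to them, and where a whole thing is asked for, a point or a joint stands for the part that bears it (a point fixed in the world has none). Each returns a list of dicts, best first, with "p" (0 to 1); they miss things now and then, are a little off and sometimes report something else, mostly with a low value. They report only what shows in the picture. A call takes as long as a camera call. They do not tell look-alikes from the thing itself.
- bot.cut_out(thing, picture): "pixels" (400x640 bool, what is visible of it) and "rect" ([left, top, right, bottom] in pixels, round what is visible of it).
- bot.spot_point(thing, picture): "point" ([column, row] in pixels: a listed point, or the origin of a listed thing).
The state is a dict: "time": time; "joints": joint angles; "dq": joint speeds; "effort": joint torques, N m; "ee_pos": TCP position; "orientation": TCP orientation; "force": force on the tool from outside, world axes, zero at the start; "torque": the same for the moment, N m; "opening": finger opening in m.
Only numpy, scipy, OpenCV 4.12 (cv2) and the standard library are available. Lean on these libraries where they do the work, as an engineer would, in place of code of your own. Each camera call takes 0.05 s, during which the arm holds its last target.

## Working session

There is one attempt and no reset: what is moved stays moved. The work goes in short steps, each a Python script; the robot and the scene stay as the last script left them, time stands still between calls to the robot, and variables do not carry over. Pictures are saved under pics/ and viewed, and the job is handed in when it is done.

```bash
ls -la; mkdir -p pics; cat > h.py <<'E'
import numpy as np, cv2
from rig import bot
def px2ray(s,u,v):
    K=np.array(s["K"]);k1=float(np.ravel(s["k1"])[0]);T=np.array(s["extrinsics"])
    xd=(u-K[0,2])/K[0,0]; yd=(v-K[1,2])/K[1,1]
    rd=np.hypot(xd,yd); r=rd
    for _ in range(30): r=rd/(1+k1*r*r)
    f=r/rd if rd>0 else 1
    d=T[:3,:3]@np.array([xd*f,yd*f,1.0])
    return T[:3,3],d
def at_z(s,u,v,z):
    o,d=px2ray(s,u,v); return o+d*(z-o[2])/d[2]
def proj(s,P):
    K=np.array(s["K"]);k1=float(np.ravel(s["k1"])[0]);T=np.array(s["extrinsics"])
    p=(np.atleast_2d(P)-T[:3,3])@T[:3,:3]
    x=p[:,:2]/p[:,2:3]; r2=(x**2).sum(1,keepdims=True); x=x*(1+k1*r2)
    return np.c_[K[0,0]*x[:,0]+K[0,2],K[1,1]*x[:,1]+K[1,2]]
def save(s,n,f=1,crop=None):
    im=s["frame"]
    if crop: l,t,r,b=crop; im=im[t:b,l:r]
    im=cv2.resize(im,None,fx=f,fy=f,interpolation=cv2.INTER_CUBIC)
    cv2.imwrite(f"pics/{n}.png",im[:,:,::-1])
def down(a):
    """tool pointing down, jaw axis y at world angle a"""
    y=np.array([np.cos(a),np.sin(a),0]);x=np.array([0,0,-1.]);return np.c_[x,y,np.cross(x,y)]
E
python3 - <<'E'
from h import *
for n in ["scene","top","wrist"]:
    s=bot.snapshot(n); save(s,n+"0"); print(n,np.round(s["K"],1).tolist(),s["k1"],np.round(s["extrinsics"],3).tolist())
o=bot.observe(); print(o)
E
```

```text
total 12
drwxr-xr-x  3 agent agent 4096 Dec  5 21:34 .
drwxr-xr-x 23 root  root  4096 Dec  5 21:34 ..
drwxr-xr-x  2 agent agent 4096 Dec  5 21:34 pics
scene [[395.9, 0.0, 314.9], [0.0, 395.9, 199.7], [0.0, 0.0, 1.0]] -0.09899564094437766 [[-0.027, 0.868, -0.496, 1.094], [1.0, 0.023, -0.013, 0.027], [0.0, -0.496, -0.868, 1.048], [0.0, 0.0, 0.0, 1.0]]
top [[417.5, 0.0, 310.3], [0.0, 417.5, 191.4], [0.0, 0.0, 1.0]] -0.10827669989202168 [[0.028, -0.997, 0.066, 0.473], [-1.0, -0.028, -0.002, -0.01], [0.004, -0.066, -0.998, 1.102], [0.0, 0.0, 0.0, 1.0]]
wrist [[356.9, 0.0, 319.8], [0.0, 356.9, 197.6], [0.0, 0.0, 1.0]] 0.015572490109459622 [[-0.33, 0.899, 0.286, 0.148], [0.944, 0.314, 0.102, -0.662], [0.002, 0.304, -0.953, 0.372], [0.0, 0.0, 0.0, 1.0]]
{'time': 0.15, 'joints': array([-9.46897701e-01,  3.59202649e-01,  1.12595424e-02, -2.54495420e-04,
       -1.22407414e+00, -2.88089936e-01]), 'dq': array([ 0.00031716, -0.00105477,  0.00307126,  0.00020846,  0.00023905,
        0.00032758]), 'effort': array([-1.43252400e-03, -5.83874273e+01,  2.93649656e+01,  6.94060430e+00,
       -4.33685345e-03, -1.45483540e-05]), 'ee_pos': array([ 0.22227944, -0.63695565,  0.22088742]), 'orientation': array([[-5.19003426e-04, -3.29450685e-01,  9.44172641e-01],
       [ 1.13073161e-03,  9.44171972e-01,  3.29451073e-01],
       [-9.99999226e-01,  1.23859209e-03, -1.17508184e-04]]), 'force': array([-0.63818953,  0.32795289,  0.06484345]), 'torque': array([ 0.00397354,  0.01238924, -0.05041498]), 'opening': 0.08510411277436256}
```

View pics/scene0.png

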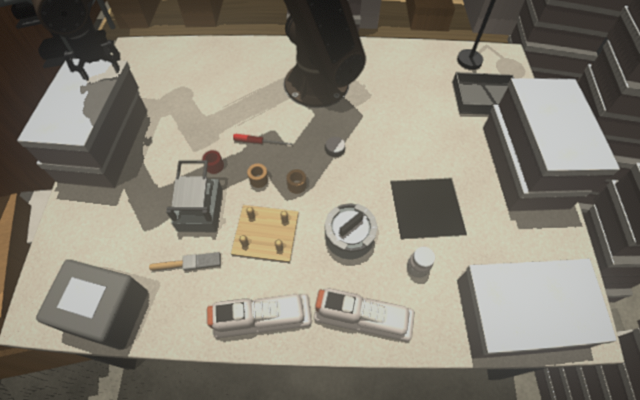

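View pics/top0.png

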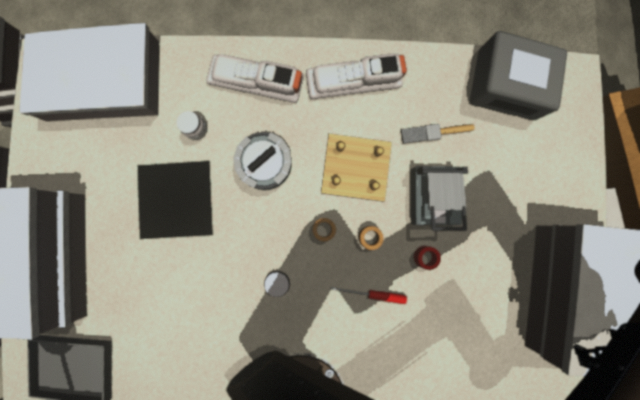

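View pics/wrist0.png

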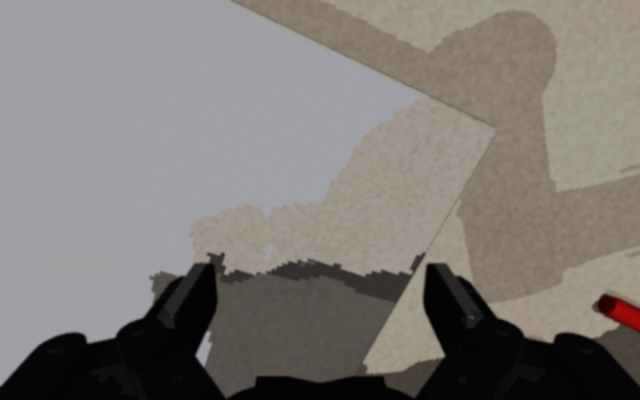

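The top picture shows these things:
- Switch box at (437,197), with its bail bar at (425,235) on the robot side.
- Rack at (356,167), pot and lid at (263,160), and mat at (175,199).
- Sleeve candidates: brown (322,228), brown (370,236), red (428,258). The red one is the look-alike. The white disc at (277,283) is also a distractor.

Next I check this with a close crop and the detection networks.

```bash
python3 - <<'E'
from h import *
for cam in ["top","scene"]:
    s=bot.snapshot(cam)
    if cam=="top": save(s,"topcrop",3.2,(220,120,470,300))
    else: save(s,"scenecrop",3.2,(150,130,400,270))
    z={"sleeve1":0,"peg1":.012,"lid":.06,"pot":0,"mat":0,"rack":0,"switch_box":0,"guard_bar":.11,"guard_hinge":.11,"toggle_tip":.09,"jar":0,"brush":0}
    for n,zz in z.items():
        try:
            for d in bot.spot_point(n,s)[:6]:
                if d["p"]>.2: print(cam,n,round(d["p"],2),np.round(d["point"],1),np.round(at_z(s,*d["point"],zz)[:2],4))
        except Exception as e: print(n,e)
E
```

```text
top sleeve1 0.88 [421.3 255.3] [ 0.3849 -0.3112]
top sleeve1 0.79 [322.9 230.7] [ 0.4436 -0.0486]
top sleeve1 0.76 [370.5 239.4] [ 0.4239 -0.1747]
top peg1 0.95 [334.5 179.7] [ 0.578  -0.0751]
top peg1 0.72 [372.4 184.4] [ 0.5685 -0.1751]
top peg1 0.61 [380.  154.8] [ 0.6476 -0.1941]
top peg1 0.6 [337.6 142.7] [ 0.6765 -0.0811]
top lid 0.95 [260.6 160.4] [0.617  0.1149]
top pot 0.81 [266.3 164.6] [0.6145 0.1064]
top mat 0.91 [171.1 200.1] [0.5127 0.3585]
top switch_box 0.91 [435.6 192.2] [ 0.5535 -0.3477]
top guard_bar 0.83 [446.2 228.6] [ 0.4586 -0.3409]
top guard_bar 0.58 [266.3 163. ] [0.6042 0.0949]
top guard_hinge 0.56 [446.5 172.1] [ 0.595  -0.3407]
top jar 0.71 [197.5 127.7] [0.71   0.2965]
top brush 0.92 [437.5 133.7] [ 0.7124 -0.3525]
scene sleeve1 0.98 [294.4 182.6] [ 0.4359 -0.0545]
scene sleeve1 0.94 [256.3 176.9] [ 0.4177 -0.1761]
scene sleeve1 0.85 [213.7 167.1] [ 0.3835 -0.3181]
scene peg1 0.86 [278.8 248.3] [ 0.6632 -0.0863]
scene peg1 0.85 [249.1 221.2] [ 0.5803 -0.1795]
scene peg1 0.72 [248.1 242.7] [ 0.6486 -0.1751]
scene peg1 0.56 [285.  220.4] [ 0.5747 -0.0743]
scene lid 0.69 [349.7 228.9] [0.6202 0.1107]
scene pot 0.61 [347.6 237.4] [0.6189 0.1092]
scene mat 0.69 [427.3 205.9] [0.5083 0.3541]
scene rack 0.92 [266.9 232.3] [ 0.609  -0.1259]
scene rack 0.24 [417.5 266.7] [0.7044 0.3047]
scene switch_box 0.8 [199.7 212.1] [ 0.5481 -0.3355]
scene switch_box 0.72 [249.4 218.1] [ 0.564  -0.1821]
scene guard_bar 0.82 [190.3 161. ] [ 0.438  -0.3548]
scene guard_hinge 0.82 [183.6 211. ] [ 0.6033 -0.3425]
scene toggle_tip 0.37 [351.1 226.8] [0.6282 0.112 ]
scene toggle_tip 0.23 [419.6 267.4] [0.7396 0.2861]
scene jar 0.67 [417.2 269. ] [0.7112 0.3032]
scene brush 0.71 [184.9 262.3] [ 0.7096 -0.3513]
```

View pics/topcrop.png

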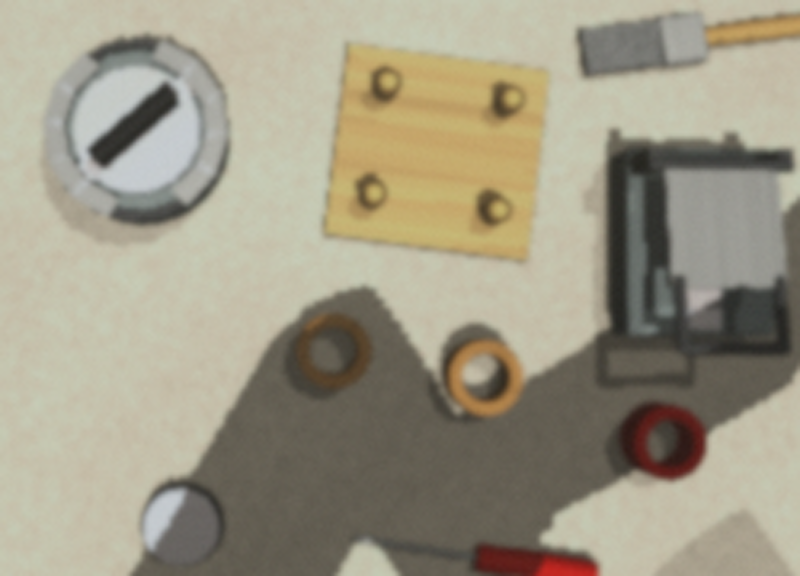

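View pics/scenecrop.png

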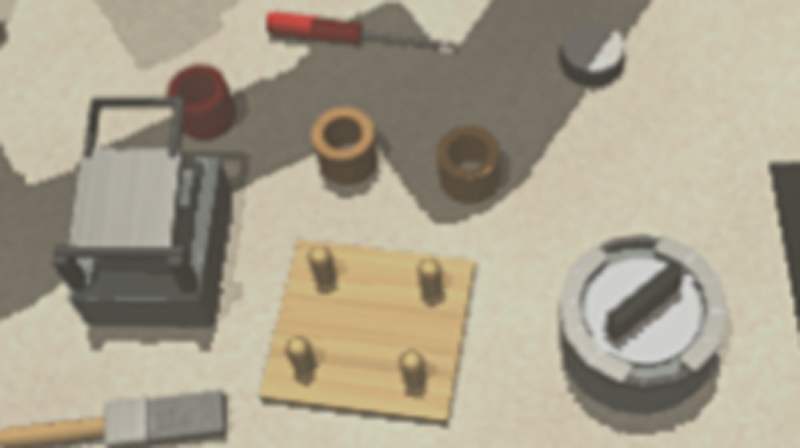

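Only two brown sleeves show; the third ring is red and the white disc is solid. Next are wrist close-ups of the box, rack and pot.

```bash
python3 - <<'E'
from h import *
def shot(p,n):
    best=None
    for a in (np.pi/2,):
        q=bot.inverse_kinematics(p,down(a)); print(n,np.round(q,2) if q is not None else None)
    bot.move_ptp(p,down(np.pi/2)); bot.hold(.15); s=bot.snapshot("wrist"); save(s,n,1.25)
    np.save(n+".npy",dict(s),allow_pickle=True)
    for t,zz in {"sleeve1":0,"peg1":.012,"lid":.06,"pot":0,"rack":0,"switch_box":0,"guard_bar":.11,"toggle_tip":.093}.items():
        for d in bot.spot_point(t,s)[:5]:
            if d["p"]>.3: print(t,round(d["p"],2),np.round(d["point"],1),np.round(at_z(s,*d["point"],zz)[:2],4))
shot([.42,-.34,.33],"w_box")
shot([.46,-.12,.33],"w_rack")
shot([.50,.11,.33],"w_pot")
print(bot.observe()["time"])
E
```

```text
w_box [-0.32  0.08 -0.1   0.   -1.39 -1.25]
sleeve1 0.96 [337.1 118.5] [ 0.3846 -0.3163]
sleeve1 0.84 [532.8 161.9] [ 0.4433 -0.0486]
sleeve1 0.7 [442. 152.] [ 0.4294 -0.1733]
peg1 0.89 [499.4 251.9] [ 0.5728 -0.0799]
peg1 0.79 [422.7 301.1] [ 0.655  -0.1833]
peg1 0.79 [489.9 308.4] [ 0.6675 -0.0802]
peg1 0.62 [437.9 246. ] [ 0.5635 -0.1693]
lid 0.72 [423.  301.5] [ 0.6235 -0.1988]
pot 0.78 [624.4 276.3] [0.6186 0.1187]
rack 0.81 [460.5 271.6] [ 0.6115 -0.1267]
switch_box 0.9 [319.7 227.6] [ 0.5399 -0.3393]
guard_bar 0.83 [319.8 205.4] [ 0.4682 -0.3392]
w_rack [ 0.16 -0.03 -0.22  0.   -1.38 -1.73]
sleeve1 0.71 [278.7 121.6] [ 0.4292 -0.174 ]
sleeve1 0.6 [166.4  85.5] [ 0.384  -0.3161]
sleeve1 0.51 [479.5 249.7] [0.616  0.1167]
peg1 0.84 [346.8 282.7] [ 0.6644 -0.0794]
peg1 0.76 [276.5 279.6] [ 0.659  -0.1841]
peg1 0.66 [348.5 226.9] [ 0.5747 -0.079 ]
peg1 0.59 [279.5 220.3] [ 0.5646 -0.1764]
pot 0.86 [478.8 249.7] [0.616  0.1156]
rack 0.62 [317.2 249. ] [ 0.6149 -0.1235]
switch_box 0.68 [166.7 199.9] [ 0.5381 -0.3361]
guard_bar 0.76 [ 97.7 167.8] [ 0.4666 -0.3545]
guard_bar 0.71 [592.9 304.4] [0.634  0.2064]
w_pot [ 0.6   0.03 -0.16  0.   -1.38 -2.17]
sleeve1 0.6 [101.7  90.3] [ 0.4305 -0.1694]
sleeve1 0.56 [197.  104.2] [ 0.4473 -0.0495]
peg1 0.89 [113.2 191.6] [ 0.5626 -0.1718]
peg1 0.71 [187.7 259.7] [ 0.6664 -0.0822]
peg1 0.7 [116.7 253.8] [ 0.6565 -0.1831]
peg1 0.56 [182.9 200.1] [ 0.5749 -0.0786]
lid 0.61 [321.3 243.8] [0.6188 0.1124]
rack 0.56 [154.3 222.2] [ 0.6124 -0.1283]
6.4583
```

View pics/w_box.png

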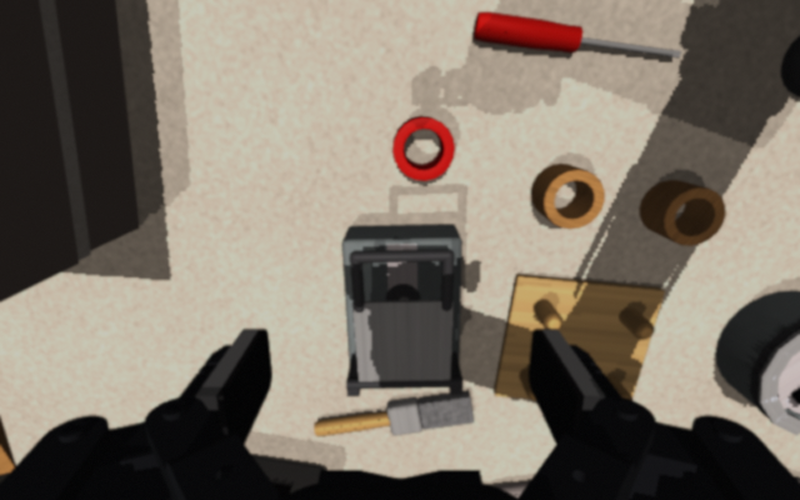

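View pics/w_rack.png

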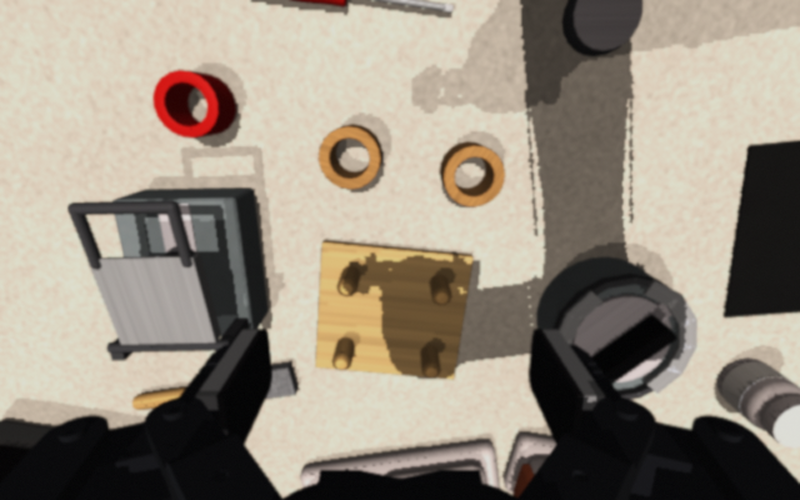

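View pics/w_pot.png

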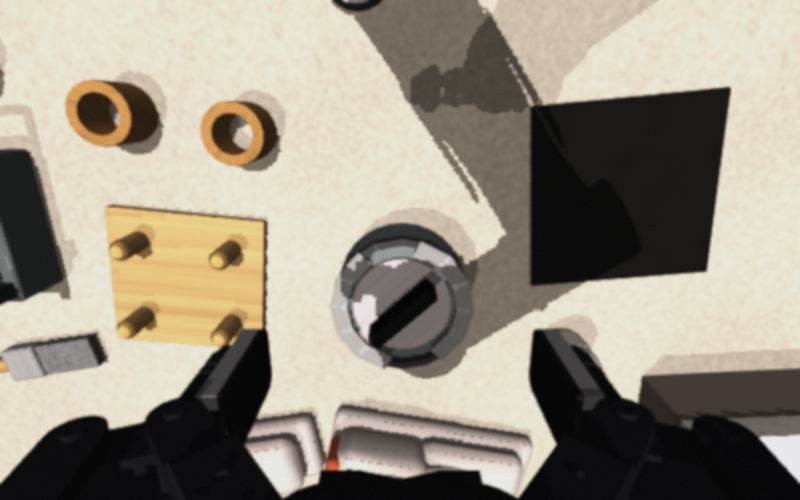

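w_box shows the shut guard: bar at about (322,204) and plate below it, in original pixels. The rack view shows 4 pegs and the brown sleeves at (280,126) and (378,140). I'll zoom in to fit the box pose precisely.

```bash
python3 - <<'E'
from h import *
s=np.load("w_box.npy",allow_pickle=True).item(); save(s,"zb",6,(260,170,390,325))
s=np.load("w_rack.npy",allow_pickle=True).item(); save(s,"zb2",5,(45,140,225,300))
E
```

```text
(no output)
```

View pics/zb.png

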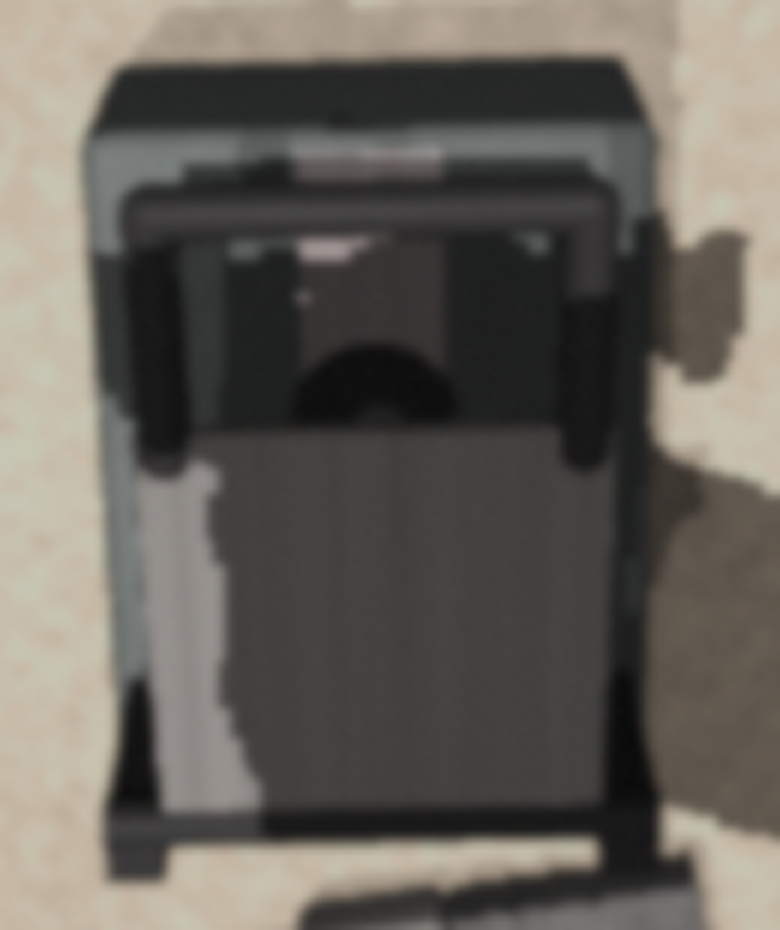

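View pics/zb2.png

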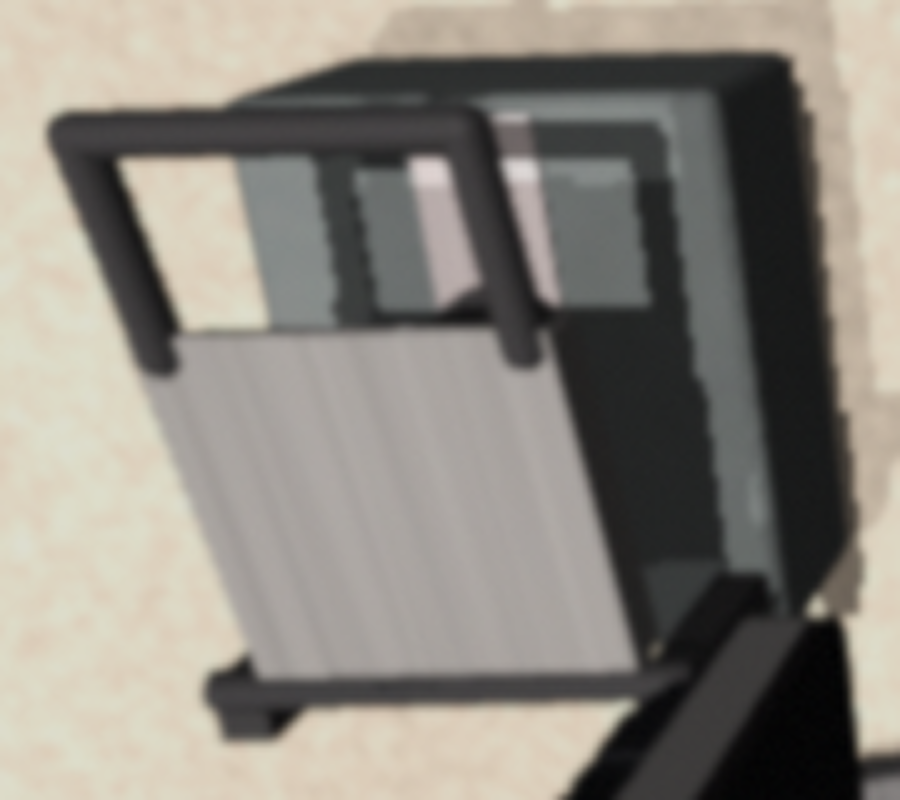

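```bash
cat > fit.py <<'E'
from h import *
from scipy.optimize import least_squares
A=np.load("w_box.npy",allow_pickle=True).item();B=np.load("w_rack.npy",allow_pickle=True).item()
obsA=[((-75,-60,60),(90,133)),((-75,60,60),(652,128)),((-75,-60,0),(122,68)),((-75,60,0),(622,60)),((-40,44,112),(614,425)),((-85,0,110),(370,211)),((-40,-44,112),(138,433))]
obsB=[((-75,60,60),(717,95)),((-75,60,0),(787,58)),((-40,-44,112),(160,336)),((-40,44,112),(550,324)),((-85,0,110),(268,132))]
P=[np.array([o[0] for o in obs])/1000. for obs in (obsA,obsB)]
U=[np.array([o[1] for o in obsA])/6+[260,170],np.array([o[1] for o in obsB])/5+[45,140]]
def w(p,Q):
    c,s_=np.cos(p[2]),np.sin(p[2]); return Q@np.array([[c,-s_,0],[s_,c,0],[0,0,1]]).T+[p[0],p[1],0]
def res(p): return np.concatenate([(proj(s,w(p,Q))-u).ravel() for s,Q,u in zip((A,B),P,U)])
r=least_squares(res,[.54,-.34,0],loss="soft_l1")
print(r.x); print(np.round(res(r.x).reshape(-1,2),1).tolist())
print("bar",w(r.x,np.array([[-.085,0,.11]])),"tip",w(r.x,np.array([[-.01,.014,.093]])))
E
python3 fit.py
```

```text
[ 0.54759301 -0.33503904  0.04173783]
[[-2.8, 5.5], [0.6, 2.4], [-2.7, 3.3], [-0.2, 1.1], [-1.2, -3.3], [-1.3, -4.6], [0.1, -1.6], [-1.1, 2.4], [0.6, 0.7], [2.7, -0.4], [5.8, -1.3], [13.6, -2.2]]
bar [[ 0.46266704 -0.33858573  0.11      ]] tip [[ 0.53701756 -0.32146849  0.093     ]]
```

```bash
cat >> fit.py <<'E'
print("--- with theta")
def loc(Q,th):
    Q=Q.copy()
    for q in Q:
        if q[2]>.1:
            d=.055-q[0]; h=q[2]-.11
            q[0]=.055-d*np.cos(th)+h*np.sin(th)*1; q[2]=.11+d*np.sin(th)+h*np.cos(th)
    return Q
def res2(p): return np.concatenate([(proj(s,w(p,loc(Q,p[3])))-u).ravel() for s,Q,u in zip((A,B),P,U)])
r=least_squares(res2,[.54,-.34,0,0.1],loss="soft_l1")
print(r.x); print(np.round(res2(r.x).reshape(-1,2),1).tolist())
print("bar",w(r.x,loc(np.array([[-.085,0,.11]]),r.x[3])))
E
python3 fit.py
```

```text
[ 0.54759301 -0.33503904  0.04173783]
[[-2.8, 5.5], [0.6, 2.4], [-2.7, 3.3], [-0.2, 1.1], [-1.2, -3.3], [-1.3, -4.6], [0.1, -1.6], [-1.1, 2.4], [0.6, 0.7], [2.7, -0.4], [5.8, -1.3], [13.6, -2.2]]
bar [[ 0.46266704 -0.33858573  0.11      ]] tip [[ 0.53701756 -0.32146849  0.093     ]]
--- with theta
[ 0.54354549 -0.33564807  0.0199821   0.14411329]
[[-2.2, 1.3], [1.5, 0.2], [-2.2, -0.4], [0.7, -0.8], [0.6, 0.3], [-0.0, -1.0], [-1.0, 0.5], [-0.4, 0.1], [1.1, -1.4], [-6.1, 0.4], [0.3, 1.1], [3.2, -0.5]]
bar [[ 0.46001346 -0.33731744  0.1301061 ]]
```

```bash
cat > tri.py <<'E'
from h import *
def tri(obs):
    M=np.zeros((3,3));b=np.zeros(3)
    for s,u in obs:
        o,d=px2ray(s,*u); d=d/np.linalg.norm(d); N=np.eye(3)-np.outer(d,d); M+=N;b+=N@o
    X=np.linalg.solve(M,b); return X,[np.round(proj(s,X)[0]-u,1) for s,u in obs]
E
python3 - <<'E'
from tri import *
A=np.load("w_box.npy",allow_pickle=True).item();B=np.load("w_rack.npy",allow_pickle=True).item()
a=lambda x,y:(x/6+260,y/6+170)
b=lambda x,y:(x/5+45,y/5+140)
for n,p,q in [("bar",(370,211),(268,132)),("barR",(610,207),(480,130)),("barL",(130,214),(55,135)),("plR",(614,425),(550,324)),("plL",(165,435),(168,336)),("boxTR",(652,128),(717,95)),("boxBR",(622,60),(787,58)),("hingeL",(110,825),(207,690))]:
    print(n,*tri([(A,a(*p)),(B,b(*q))]))
E
```

```text
bar [ 0.45938408 -0.33735331  0.13525633] [array([-0.,  0.]), array([ 0., -0.])]
barR [ 0.45906893 -0.2963381   0.13437148] [array([-0. ,  0.1]), array([ 0. , -0.1])]
barL [ 0.45977734 -0.37825167  0.13591958] [array([-0. ,  0.1]), array([ 0. , -0.1])]
plR [ 0.50328731 -0.29294134  0.125222  ] [array([ 0.1, -0.4]), array([-0.1,  0.4])]
plL [ 0.50661184 -0.3746417   0.12255935] [array([ 0. , -0.3]), array([-0.1,  0.3])]
boxTR [ 0.46829812 -0.27836426  0.05544455] [array([ 0. , -0.1]), array([-0. ,  0.1])]
boxBR [ 0.46855626 -0.27829788  0.00146167] [array([-0.1,  0.3]), array([ 0. , -0.3])]
hingeL [ 0.59537519 -0.38873021  0.11450854] [array([-0. ,  0.1]), array([ 0. , -0.1])]
```

Triangulating the bar puts it at z≈0.134, so the guard starts ajar at about 0.17 rad. The box pose is consistent at about (0.544,-0.3365), yaw 0.015. Now I grip the bar.

```bash
cat >> h.py <<'E'
YAW=.015; BOX=np.array([.544,-.3365]); R0=down(YAW)
def bx(x,y,z):
    c,s=np.cos(YAW),np.sin(YAW); return np.array([BOX[0]+c*x-s*y,BOX[1]+s*x+c*y,z])
def st(m=""):
    o=bot.observe(); print(m,"t",round(o["time"],2),"p",np.round(o["ee_pos"],4),"f",np.round(o["force"],1),"op",round(o["opening"],4)); return o
E
python3 - <<'E'
from h import *
bot.move_gripper(.04)
bot.move_ptp([.459,-.337,.25],R0)
st()
bot.move_straight([.459,-.337,.129],R0,speed=.1); st("down")
s=bot.snapshot("wrist"); save(s,"g1",1.25)
bot.move_gripper(.0,20); bot.hold(.2); st("grip")
s=bot.snapshot("scene"); save(s,"g2",4,(140,130,290,250))
E
```

```text
t 8.63 p [ 0.4596 -0.3364  0.2503] f [-0.1  0.   0.1] op 0.0399
down t 9.99 p [ 0.4594 -0.3372  0.1297] f [-0.3 -0.8  1. ] op 0.0397
grip t 10.71 p [ 0.459 -0.337  0.129] f [0.3 0.2 0.5] op -0.0002
```

View pics/g1.png

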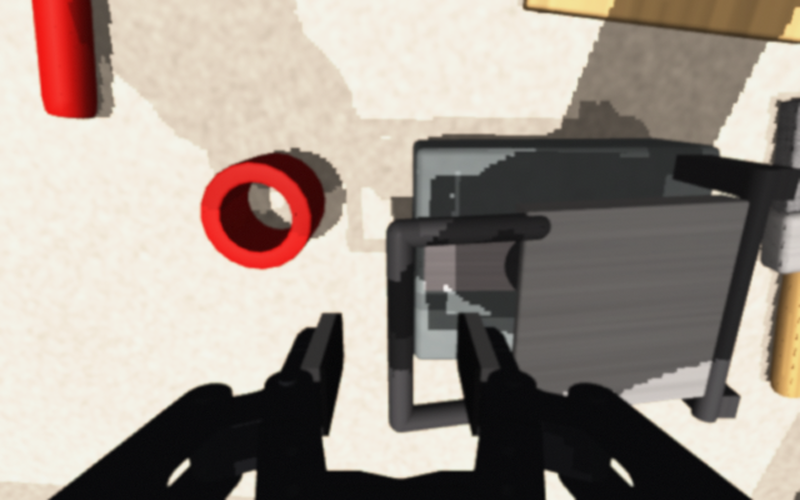

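View pics/g2.png

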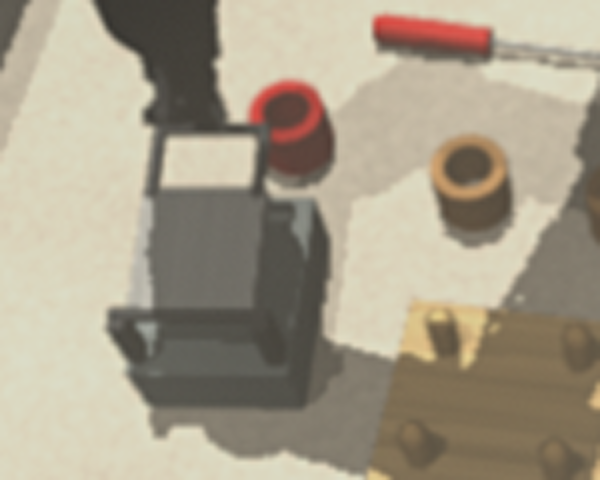

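The gripper missed the bar and closed to 0. I'll look again with the wrist camera now and triangulate the bar with g1.

```bash
python3 - <<'E'
from h import *
s=bot.snapshot("wrist"); save(s,"g3",1.25); np.save("g3.npy",dict(s),allow_pickle=True)
for x,z in [(.459,.134),(.459,.11),(.465,.12)]: print(proj(s,[[x,-.300,z],[x,-.337,z],[x,-.375,z]])*1.25)
bot.move_straight([.459,-.337,.20],R0,speed=.2)
bot.move_ptp([.46,-.40,.20],R0); bot.hold(.3)
s=bot.snapshot("wrist"); save(s,"g4",1.25); np.save("g4.npy",dict(s),allow_pickle=True)
st()
E
```

```text
[[403.00933161 233.68683704]
 [401.18640472 330.80075509]
 [399.55546589 417.88817134]]
[[402.58387951 216.90078952]
 [401.00959692 303.08860988]
 [399.5778432  381.60075673]]
[[418.89763024 223.57975336]
 [416.20936051 313.98122975]
 [413.79557481 395.83464185]]
 t 12.03 p [ 0.4602 -0.3994  0.2002] f [ 0.4 -0.2  0.1] op 0.0003
```

View pics/g3.png

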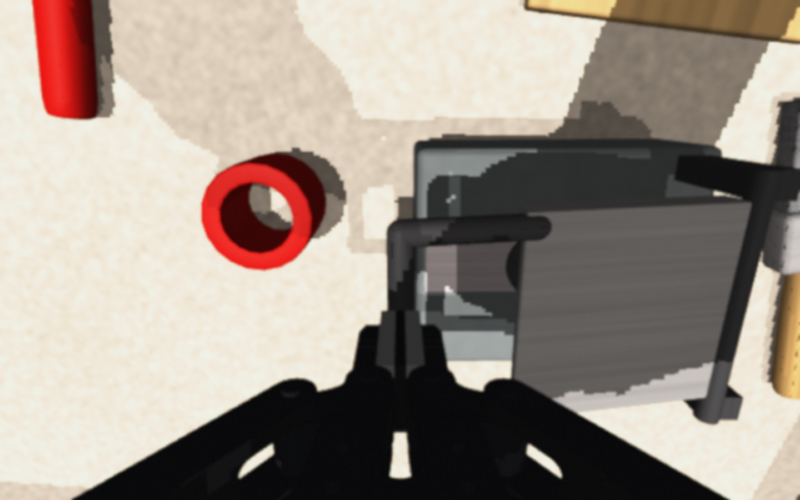

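View pics/g4.png

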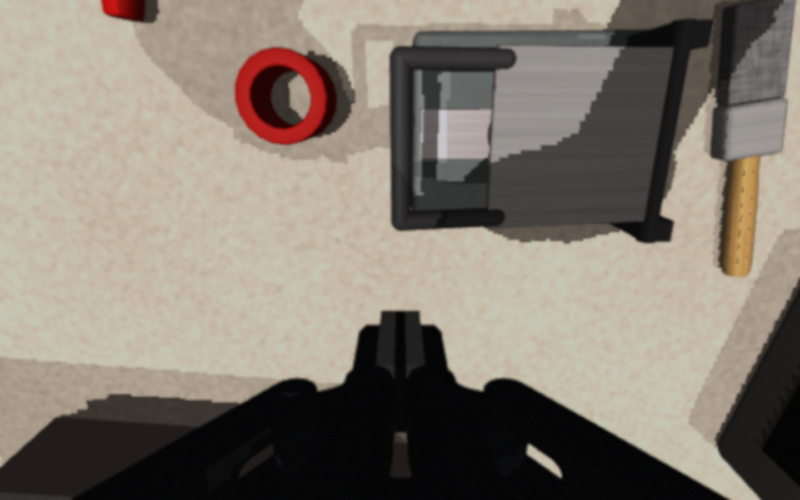

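```bash
python3 - <<'E'
from tri import *
A=np.load("w_box.npy",allow_pickle=True).item();B=np.load("w_rack.npy",allow_pickle=True).item()
G3=np.load("g3.npy",allow_pickle=True).item();G4=np.load("g4.npy",allow_pickle=True).item()
save(G3,"z3",5,(290,150,450,310));save(G4,"z4",5,(290,20,450,200))
for n,o in {"barTopArmOuter(+y)":[(A,(615/6+260,190/6+170)),(G3,(392/1.25,222/1.25)),(G4,(392/1.25,47/1.25))],"-y":[(A,(123/6+260,195/6+170)),(G4,(392/1.25,230/1.25))]}.items(): print(n,*tri(o))
for s,n in((A,"A"),(B,"B"),(G3,"G3"),(G4,"G4")):
  T=s["extrinsics"]; print(n,np.round(T[:3,3],4),np.round(T[:3,2],3))
# fingertips, closed at G3, G4
print(proj(G3,[[.459,-.337,.115],[.459,-.326,.115],[.459,-.326,.129]])*1.25,proj(G4,[[.4602,-.3994+.011,.1862]])*1.25)
E
```

```text
barTopArmOuter(+y) [ 0.45498493 -0.29581945  0.13590754] [array([-0. , -0.4]), array([-0.6,  0.8]), array([ 1.1, -0.7])]
-y [ 0.45529901 -0.37913722  0.13902242] [array([-0.2,  0.1]), array([-0.1, -0.3])]
A [ 0.3413 -0.3396  0.4811] [ 0.303  0.001 -0.953]
B [ 0.3816 -0.1198  0.4815] [ 0.303  0.    -0.953]
G3 [ 0.4572 -0.2582  0.2806] [ 0.005 -0.303 -0.953]
G4 [ 0.4582 -0.3205  0.3517] [ 0.005 -0.303 -0.953]
[[401.04274122 308.28484009]
 [401.50303499 283.19688928]
 [401.645103   297.60279363]] [[401.8401242  283.56071343]]
```

View pics/z3.png

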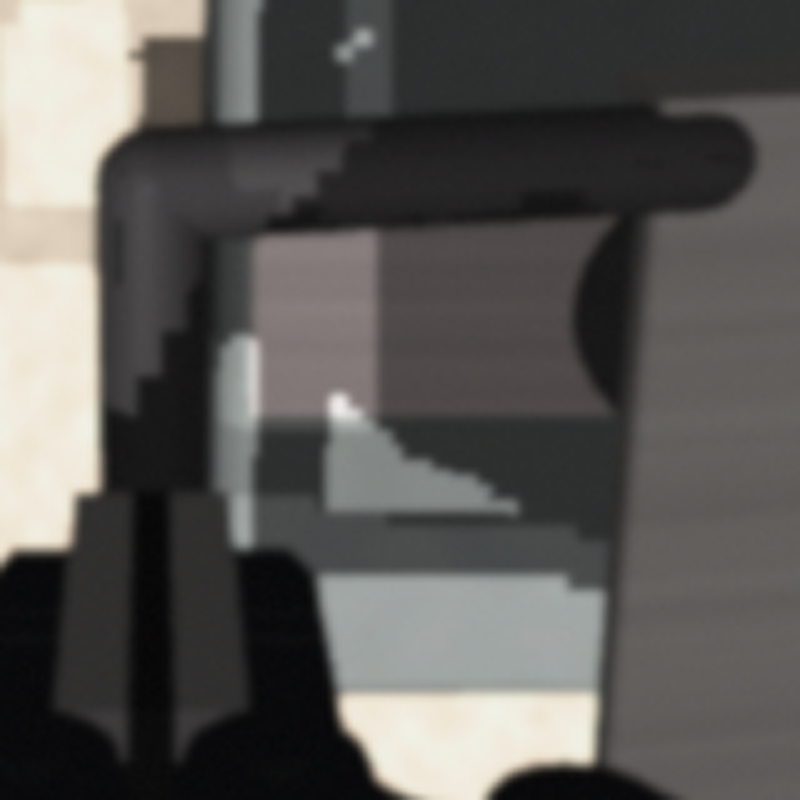

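View pics/z4.png

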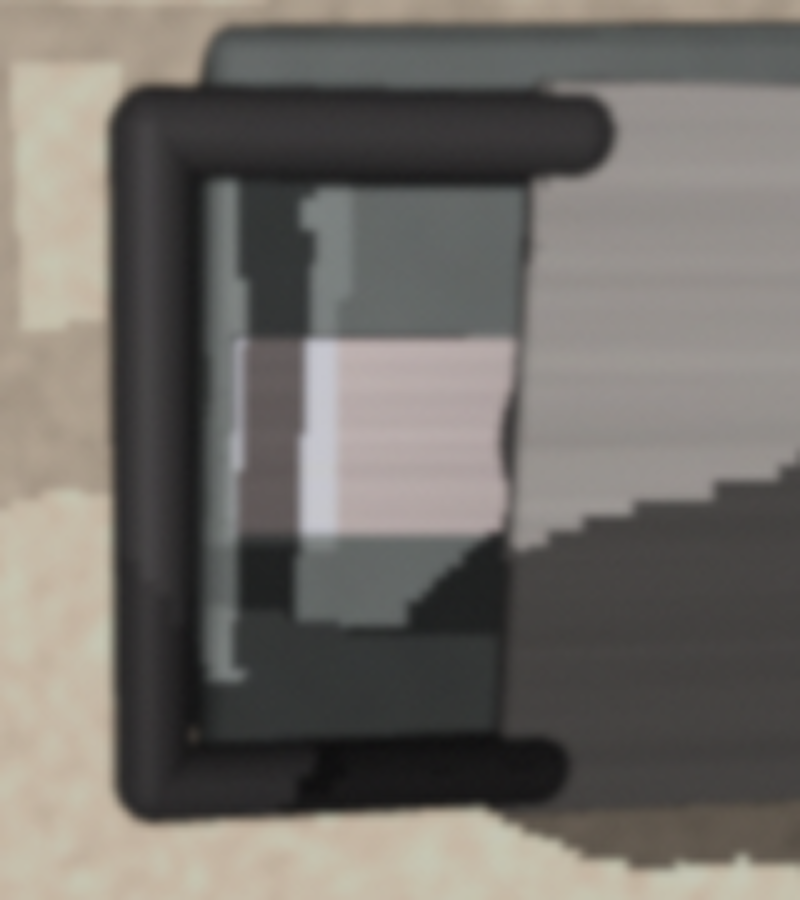

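In the images the fingertips sit about 20 mm above where I expected relative to the bar, so the bar was below the tips. I'll go lower in small steps.

```bash
python3 - <<'E'
from h import *
bot.move_gripper(.04)
bot.move_ptp([.459,-.337,.20],R0)
for z in (.118,.105,.098):
    bot.move_straight([.459,-.337,z],R0,speed=.08); st("down")
    bot.move_gripper(.0,20); bot.hold(.1); o=st("grip")
    if o["opening"]>.004: break
    if z>.1: bot.move_gripper(.04)
s=bot.snapshot("wrist"); save(s,"g5",1.25)
E
```

```text
down t 14.03 p [ 0.4594 -0.3372  0.1186] f [0.4 0.2 0.5] op 0.04
grip t 14.5 p [ 0.4592 -0.3371  0.1182] f [ 0.7 -0.6  0.1] op 0.0086
```

View pics/g5.png

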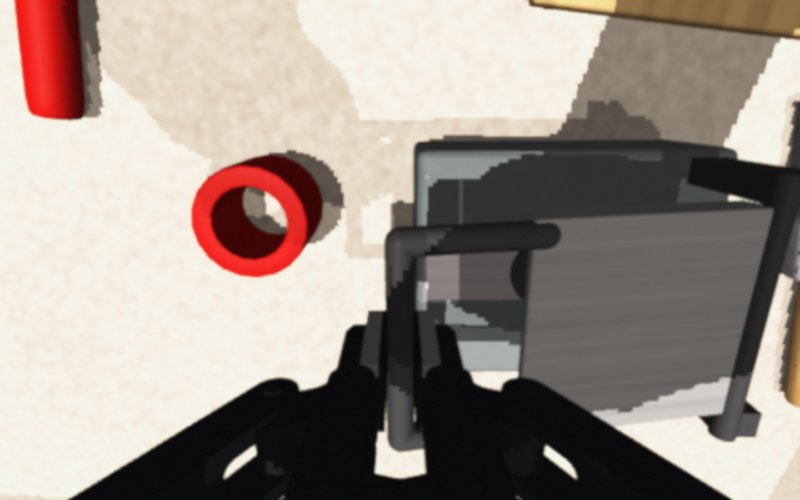

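```bash
python3 - <<'E'
from h import *
bot.move_gripper(.04)
bot.move_straight([.459,-.337,.105],R0,speed=.08); st("down")
bot.move_gripper(.0,20); bot.hold(.1); o=st("grip")
s=bot.snapshot("wrist"); save(s,"g6",1.25)
# probe: lift a little along the arc and see forces
if o["opening"]>.007:
    p0=o["ee_pos"].copy(); hx=.599
    r=np.hypot(hx-p0[0],0); 
    for th in (.05,.1,.2,.3,.4):
        bot.move_straight([hx-r*np.cos(th),p0[1],p0[2]+r*np.sin(th)],R0,speed=.08); st(th)
s=bot.snapshot("wrist"); save(s,"g7",1.25)
E
```

```text
down t 15.27 p [ 0.4585 -0.3368  0.1044] f [0.6 0.  0.2] op 0.0403
grip t 15.74 p [ 0.4593 -0.3371  0.1052] f [-0.5 -0.   0.5] op 0.0091
0.05 t 16.04 p [ 0.4606 -0.3371  0.1127] f [ 5.5  0.2 -0.9] op 0.0094
0.1 t 16.29 p [ 0.4623 -0.3372  0.1197] f [ 9.   0.7 -3. ] op 0.0092
0.2 t 16.62 p [ 0.4674 -0.3372  0.1339] f [16.9  1.8 -7.7] op 0.0092
0.3 t 16.94 p [ 0.4737 -0.337   0.1472] f [ 27.7   0.1 -15. ] op 0.009
0.4 t 17.27 p [ 0.4812 -0.3368  0.1594] f [ 38.4  -1.4 -26.5] op 0.0096
```

View pics/g6.png

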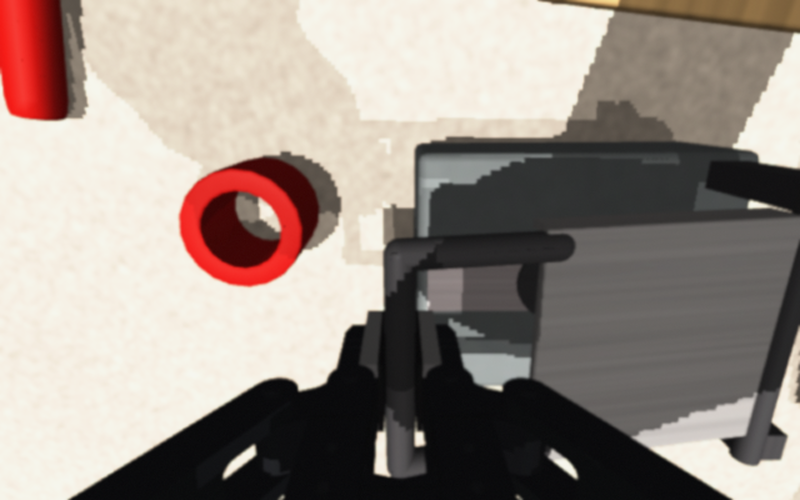

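View pics/g7.png

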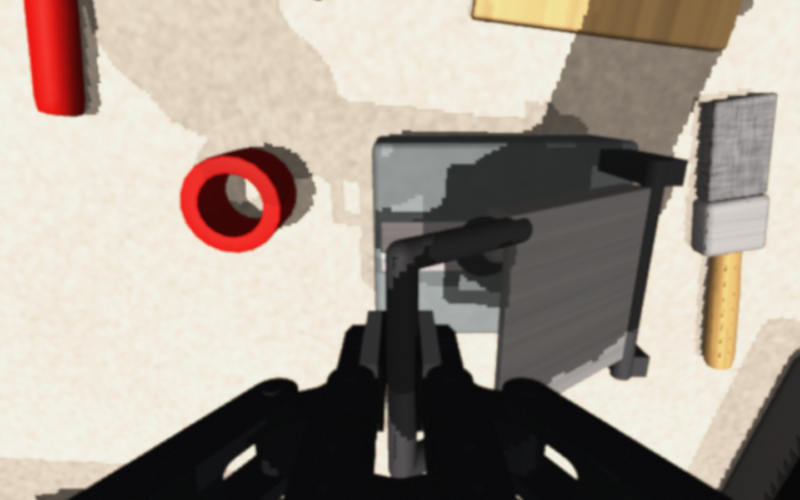

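The traced arc fits a circle centred at x=0.597 with r=0.14. The guard therefore started ajar, as the cameras said, and the bar sits about 29 mm above the TCP reading. I continue on the fitted circle.

```bash
python3 - <<'E'
from h import *
C=np.array([.5972,.081]); r=.14
o=bot.observe(); p=o["ee_pos"]; th=np.arctan2(p[2]-C[1],C[0]-p[0]); print("th",th,np.hypot(p[2]-C[1],C[0]-p[0]))
bot.move_straight([C[0]-r*np.cos(th),-.337,C[1]+r*np.sin(th)],R0,speed=.05); st("relax")
for t in np.arange(th+.1,1.76,.1):
    bot.move_straight([C[0]-r*np.cos(t),-.337,C[1]+r*np.sin(t)],R0,speed=.1); o=st(round(t,2))
    if np.linalg.norm(o["force"])>30: print("stop"); break
s=bot.snapshot("scene"); save(s,"u1",4,(140,100,290,250)); s=bot.snapshot("wrist"); save(s,"u2",1.25)
E
```

```text
th 0.5925774641150169 0.13996164016595727
relax t 17.68 p [ 0.4809 -0.3367  0.1585] f [ 4.3  0.4 -4.1] op 0.0092
0.69 t 17.98 p [ 0.4897 -0.3367  0.1707] f [ 3.6  2.3 -2.8] op 0.0091
0.79 t 18.27 p [ 0.4988 -0.3366  0.181 ] f [ 1.6  4.  -2.3] op 0.0089
0.89 t 18.56 p [ 0.5088 -0.3365  0.1905] f [-0.4  5.6  1.2] op 0.0091
0.99 t 18.85 p [ 0.5198 -0.3363  0.1989] f [-3.1  7.7  3.9] op 0.0092
1.09 t 19.14 p [ 0.5321 -0.3363  0.2062] f [-3.1  7.5  4. ] op 0.009
1.19 t 19.43 p [ 0.545  -0.3363  0.2121] f [-1.6  7.6  5.8] op 0.0091
1.29 t 19.73 p [ 0.5586 -0.3363  0.2166] f [-2.1  7.6  4.5] op 0.009
1.39 t 20.02 p [ 0.5723 -0.3363  0.2197] f [-1.5  6.6  3.5] op 0.0089
1.49 t 20.31 p [ 0.5864 -0.3363  0.2214] f [-1.   7.1  2.3] op 0.0091
1.59 t 20.6 p [ 0.6006 -0.3363  0.2218] f [-0.4  6.3  3.2] op 0.0091
1.69 t 20.89 p [ 0.6147 -0.3362  0.2207] f [0.2 6.8 1.7] op 0.0087
```

View pics/u1.png

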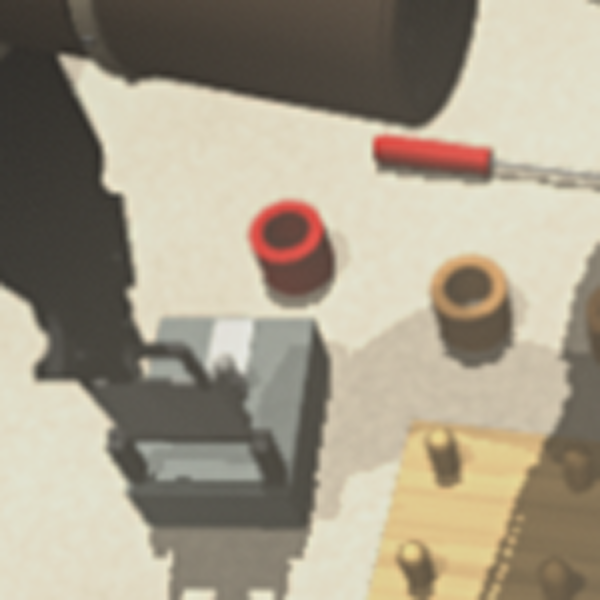

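View pics/u2.png

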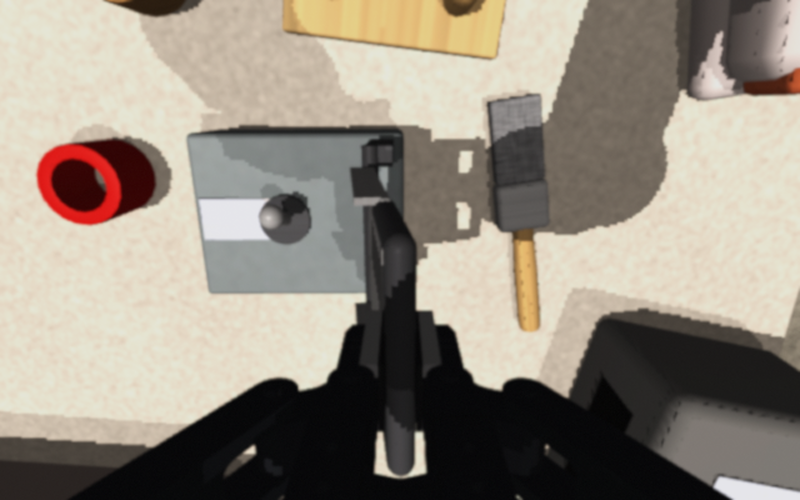

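The guard is up at about 1.69 rad, and the toggle tip is visible at (216,174) px. I release the bar, then find the true fingertip height by gentle contact on the box top beside the toggle.

```bash
python3 - <<'E'
from h import *
s=bot.snapshot("wrist"); print("toggle tip px est", at_z(s,216,174,.093), "collar", at_z(s,228,174.5,.06), "expect pivot",bx(-.01,0,.06),"tip",bx(-.01,.014,.093))
bot.move_gripper(.04); st("open")
p=bot.observe()["ee_pos"]; bot.move_straight([p[0],p[1],.33],R0,speed=.15)
bot.move_gripper(0)
q=bx(-.01,.047,.33); bot.move_straight(q,R0,speed=.2)
bot.move_straight(bx(-.01,.047,.11),R0,speed=.15); bot.hold(.2); f0=st("z.11")["force"].copy()
s=bot.snapshot("wrist"); save(s,"t1",1.25)
z=.11
while z>.035:
    z-=.003; bot.move_straight(bx(-.01,.047,z),R0,speed=.05); o=bot.observe()
    df=o["force"]-f0
    if df[2]>4: break
st("contact?"); print(z,np.round(df,1))
E
```

```text
toggle tip px est [ 0.53041922 -0.32758889  0.093     ] collar [ 0.53144178 -0.33615283  0.06      ] expect pivot [ 0.53400112 -0.33664999  0.06      ] tip [ 0.53379113 -0.32265157  0.093     ]
open t 21.44 p [ 0.614  -0.3374  0.2201] f [0.4 0.2 0.3] op 0.0405
z.11 t 25.23 p [ 0.5336 -0.2897  0.1106] f [-0.3  0.7  0.3] op -0.0
contact? t 30.52 p [ 0.5338 -0.2899  0.0503] f [-7.9  6.4 28.9] op 0.0003
0.046999999999999945 [-7.7  5.7 28.6]
```

View pics/t1.png

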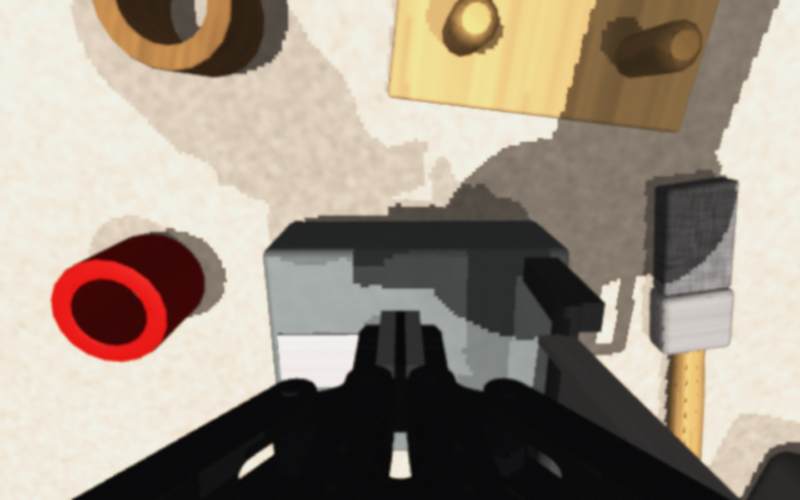

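Contact came at TCP z≈0.050 on the 0.060 m box top, so the fingertips sit about 10 mm above the TCP reading. That is a 24–25 mm tool offset, and it agrees with the bar result; I'll allow for it from here on. Now I push the toggle.

```bash
python3 - <<'E'
from h import *
bot.move_straight(bx(-.01,.047,.060),R0,speed=.05); f0=st("up")["force"].copy()
for y in np.arange(.040,.0025,-.004):
    bot.move_straight(bx(-.01,y,.060),R0,speed=.06); o=st(round(y,3))
    if abs(o["force"][1]-f0[1])>15: print("stop"); break
bot.hold(.2)
bot.move_straight(bx(-.01,.03,.060),R0,speed=.1)
bot.move_straight(bx(-.01,.03,.33),R0,speed=.2)
bot.move_straight(bx(-.06,.03,.33),R0,speed=.2)
s=bot.snapshot("wrist"); save(s,"t2",1.25)
print("pivot",proj(s,[bx(-.01,0,.06),bx(-.01,.014,.093),bx(-.01,-.014,.093)])*1.25)
E
```

```text
up t 30.93 p [ 0.5333 -0.2896  0.0599] f [ 0.2  0.  -1.1] op -0.0
0.04 t 31.2 p [ 0.5331 -0.2971  0.0594] f [ 0.8  0.1 -0.2] op -0.0005
0.036 t 31.45 p [ 0.5334 -0.3009  0.0598] f [ 0.9 -0.1  0.4] op -0.0001
0.032 t 31.7 p [ 0.5335 -0.3049  0.06  ] f [-0.   0.1 -0.6] op 0.0
0.028 t 31.95 p [ 0.5335 -0.3088  0.06  ] f [-0.3  0.5 -0. ] op 0.0003
0.024 t 32.2 p [ 0.5337 -0.3129  0.06  ] f [-0.3 -0.6  0.5] op -0.0004
0.02 t 32.45 p [ 0.5337 -0.3169  0.06  ] f [-0.3  0.1  0.3] op 0.0001
0.016 t 32.7 p [ 0.5338 -0.3209  0.06  ] f [-0.   0.9  0.3] op -0.0005
0.012 t 32.95 p [ 0.5339 -0.3248  0.0601] f [0.4 0.3 0.7] op 0.0
0.008 t 33.2 p [ 0.5338 -0.328   0.0599] f [0.4 6.5 2.6] op -0.0003
0.004 t 33.45 p [ 0.5337 -0.329   0.0597] f [-0.4 22.7  8.7] op -0.0003
stop
pivot [[452.43181872 222.40582158]
 [457.15105702 216.46343648]
 [455.93619029 246.33430691]]
```

View pics/t2.png

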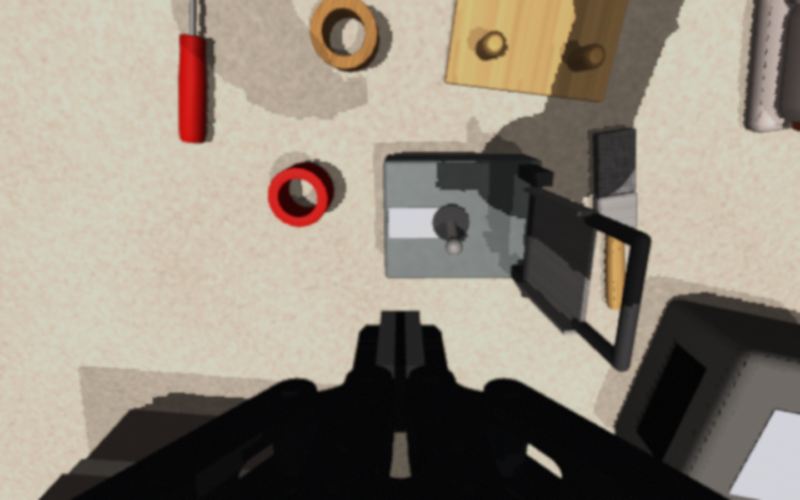

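The toggle tip is at (454,246), which matches the predicted off position (456,246). It stopped against its end stop. Next I lower the guard.

```bash
python3 - <<'E'
from h import *
C=np.array([.5972,.081]); r=.14
bot.move_gripper(.04)
bot.move_straight([.6145,-.337,.33],R0,speed=.2)
bot.move_straight([.6145,-.337,.220],R0,speed=.12); st("down")
bot.move_gripper(0,20); o=st("grip")
assert o["opening"]>.006
for t in list(np.arange(1.6,0.05,-.1))+[0.05,0.0,-.02]:
    bot.move_straight([C[0]-r*np.cos(t),-.337,C[1]+r*np.sin(t)],R0,speed=.1)
    o=bot.observe()
    if np.linalg.norm(o["force"])>30: print("stop"); break
    if t<.5 or abs(t-1)<.06: st(round(t,2))
bot.hold(.2); st("end")
s=bot.snapshot("wrist"); save(s,"d1",1.25)
E
```

```text
down t 38.37 p [ 0.6149 -0.3372  0.2211] f [-0.5  0.1 -0.5] op 0.0402
grip t 38.74 p [ 0.6148 -0.3371  0.2207] f [0.2 2.  3.8] op 0.0092
1.0 t 40.77 p [ 0.5211 -0.3378  0.1981] f [-0.4 -7.6 -0.3] op 0.0092
0.5 t 42.23 p [ 0.4741 -0.3377  0.1471] f [ 0.9 -8.7 -1.2] op 0.0096
0.4 t 42.52 p [ 0.4681 -0.3377  0.1346] f [ 1.5 -7.7 -0.8] op 0.0089
0.3 t 42.82 p [ 0.4634 -0.3377  0.1215] f [ 1.7 -9.4 -0.6] op 0.009
0.2 t 43.11 p [ 0.46   -0.3375  0.1078] f [ 0.8 -8.2 -1.5] op 0.0091
0.1 t 43.4 p [ 0.458  -0.3374  0.0939] f [ 1.  -7.5  0.2] op 0.0089
0.05 t 43.65 p [ 0.4575 -0.3374  0.087 ] f [-0.  -7.3 -0.5] op 0.0088
0.0 t 43.9 p [ 0.4573 -0.3372  0.0804] f [ 1.8 -6.4  1.8] op 0.0091
-0.02 t 44.15 p [ 0.4574 -0.3374  0.0794] f [-4.3 -2.5 15.7] op 0.0092
end t 44.35 p [ 0.4574 -0.3374  0.0794] f [-3.7 -1.9 15.8] op 0.0091
```

View pics/d1.png

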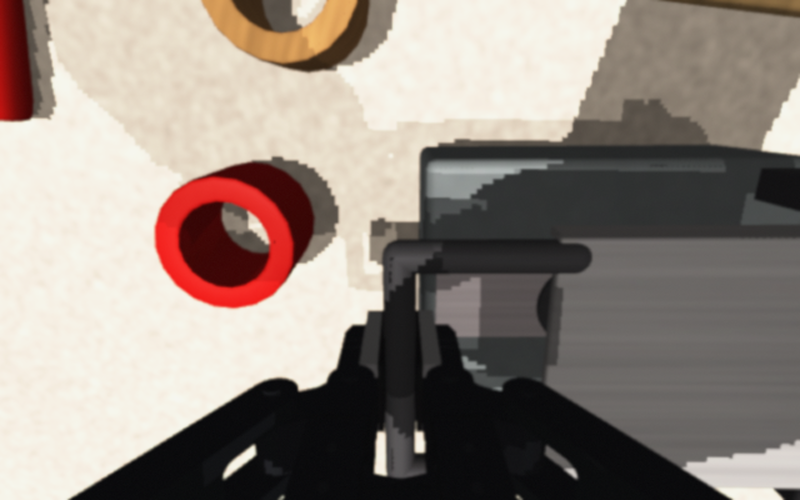

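The guard is on its stop, with 16 N of reaction. I release it, rise, verify from the scene camera, and take a close look at the pot.

```bash
python3 - <<'E'
from h import *
bot.move_straight([.4573,-.337,.082],R0,speed=.05)
bot.move_gripper(.04); bot.move_straight([.4573,-.337,.25],R0,speed=.2)
s=bot.snapshot("wrist"); save(s,"e0",1.25)
bot.move_ptp([.50,.11,.25],down(np.pi/2)); bot.hold(.2)
s=bot.snapshot("wrist"); save(s,"e1",1.25); np.save("e1.npy",dict(s),allow_pickle=True)
for n,z in (("lid",.06),("pot",0)):
    for d in bot.spot_point(n,s)[:2]: print(n,d["p"],d["point"],at_z(s,*d["point"],z))
s2=bot.snapshot("top"); save(s2,"e2",5,(215,110,315,210)); np.save("e2.npy",dict(s2),allow_pickle=True)
st()
E
```

```text
lid 0.98 [319.0, 274.5] [0.61758882 0.10964649 0.06      ]
pot 0.54 [126.3, 247.8] [ 0.61428609 -0.12735678  0.        ]
 t 48.14 p [0.5001 0.1097 0.25  ] f [-0.2  0.1 -0.4] op 0.0401
```

View pics/e0.png

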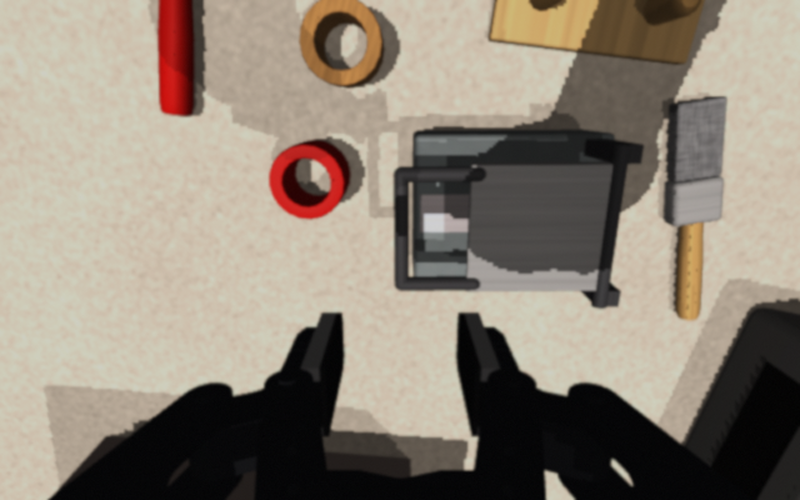

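View pics/e1.png

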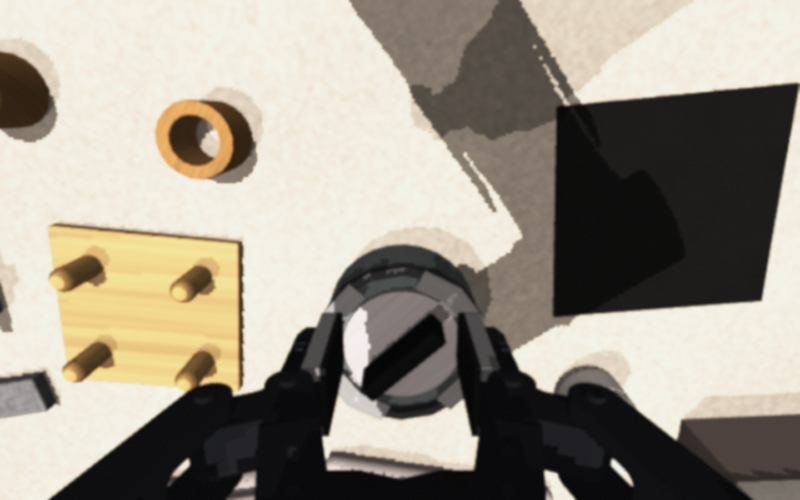

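View pics/e2.png

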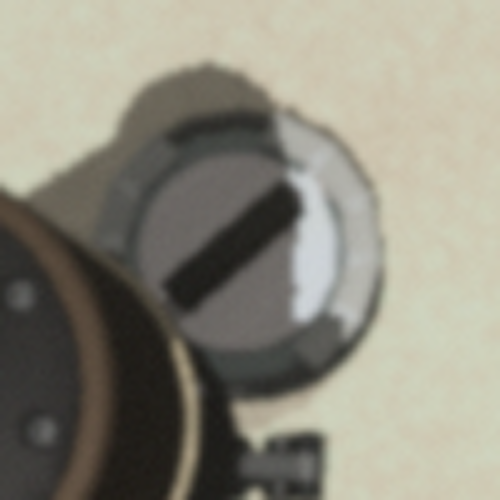

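The guard is shut in e0. Now I measure the handle ends and the pot's slot direction using a polar unwrap from the saved first top picture.

```bash
python3 - <<'E'
from h import *
s=np.load("e1.npy",allow_pickle=True).item(); save(s,"z5",5,(255,190,385,340))
T=np.load("e2.npy",allow_pickle=True).item(); T=dict(T); T["frame"]=cv2.imread("pics/top0.png")[:,:,::-1]
# handle segment in top0
def unwrap(S,c,z,n):
    th=np.radians(np.arange(0,360,.5)); rr=np.linspace(.03,.075,90)
    P=np.array([[c[0]+r*np.cos(t),c[1]+r*np.sin(t),z] for r in rr for t in th])
    uv=proj(S,P).reshape(90,720,2).astype(np.float32)
    im=cv2.remap(S["frame"],uv[...,0],uv[...,1],cv2.INTER_CUBIC)
    im=cv2.resize(im,(720,270)); 
    for d in range(0,360,30): cv2.putText(im,str(d),(d*2,10),0,.35,(255,0,0)); im[::4,d*2]=(255,0,0)
    return im
c=(.6175,.1115)
w=np.load("w_pot.npy",allow_pickle=True).item()
im=np.vstack([unwrap(T,c,.073,0),unwrap(w,c,.073,0)]); cv2.imwrite("pics/unw.png",im[:,:,::-1])
# handle mask
for S,crop in ((T,0),):
    g=S["frame"].astype(int).sum(2); m=(g<170).astype(np.uint8)
    ctr=proj(S,[[c[0],c[1],.1]])[0]; yy,xx=np.mgrid[:400,:640]; m[(xx-ctr[0])**2+(yy-ctr[1])**2>19**2]=0
    pts=np.argwhere(m)[:,::-1]; W=np.array([at_z(S,*p,.1)[:2] for p in pts]); mu=W.mean(0); e=np.linalg.svd(W-mu)[2][0]; print("handle top0",len(pts),mu,np.arctan2(e[1],e[0]),np.ptp((W-mu)@e))
E
```

```text
handle top0 171 [0.61504504 0.10847807] 2.3197588581220696 0.07223950268306387
```

View pics/unw.png

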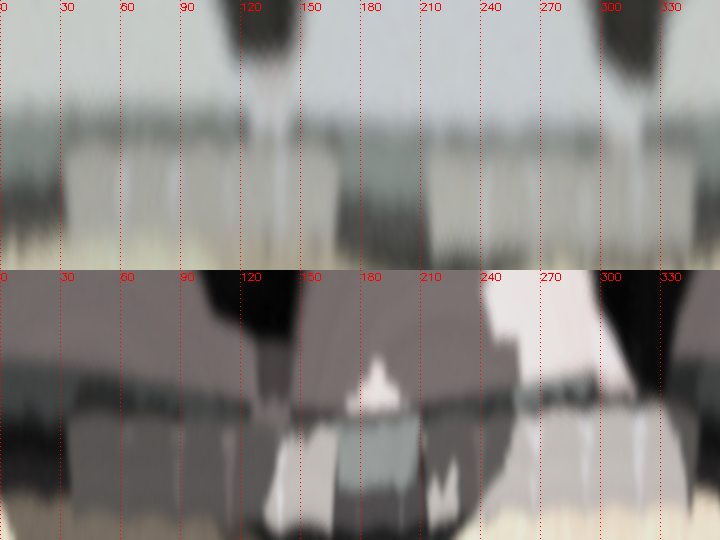

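View pics/z5.png

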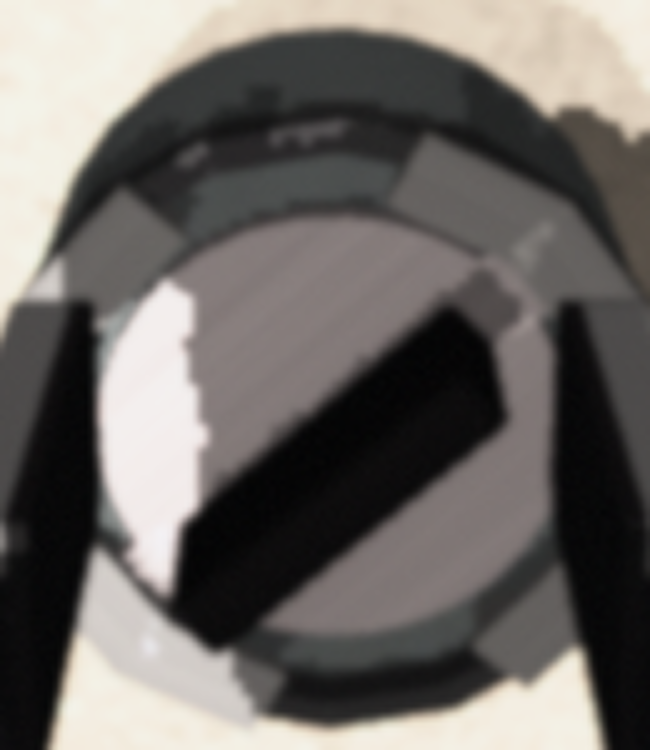

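Slot centres are at about 9.5° and 189.5°, so the pot yaw is about 0.165. The handle is at -47°, so the lid needs about 57° anticlockwise, within the stated range. Gripping and turning it.

```bash
python3 - <<'E'
from h import *
c=[.6172,.1105]; a0=-.822+np.pi/2; a1=.165+np.pi/2
bot.move_gripper(.05)
bot.move_ptp([*c,.16],down(a0)); 
bot.move_straight([*c,.061],down(a0),speed=.1); st("down")
bot.move_gripper(0,50); o=st("grip")
o=bot.observe(); p=o["ee_pos"]
if o["opening"]>.012:
    for a in np.linspace(a0,a1,9)[1:]:
        bot.move_straight([c[0],c[1],.061],down(a),speed=.05); o=st(round(a,2)); print("   tq",np.round(o["torque"],2))
        if abs(o["torque"][2])>3: print("torque stop");break
s=bot.snapshot("scene"); save(s,"r1",5,(290,180,410,280))
E
```

```text
down t 50.26 p [0.6177 0.1107 0.0617] f [ 0.1 -0.2  0.7] op 0.05
grip t 50.66 p [0.6176 0.1107 0.0616] f [-1.8 -0.   4. ] op 0.0151
0.87 t 50.93 p [0.6177 0.1106 0.0616] f [-0.4  0.7  6. ] op 0.0152
   tq [0.09 0.16 0.2 ]
1.0 t 51.21 p [0.6178 0.1106 0.0616] f [-0.2 -0.1  5.5] op 0.0153
   tq [-0.01  0.06  0.2 ]
1.12 t 51.48 p [0.6178 0.1106 0.0616] f [0.  0.2 5.3] op 0.0152
   tq [0.03 0.07 0.18]
1.24 t 51.76 p [0.6178 0.1106 0.0616] f [ 0.  -0.1  5.3] op 0.0154
   tq [0.03 0.03 0.18]
1.37 t 52.03 p [0.6178 0.1106 0.0617] f [-0.3 -0.6  5. ] op 0.0151
   tq [0.1  0.08 0.22]
1.49 t 52.31 p [0.6178 0.1106 0.0617] f [-0.7  0.4  5.3] op 0.0154
   tq [0.03 0.09 0.16]
1.61 t 52.58 p [0.6178 0.1106 0.0617] f [0.1 0.6 5. ] op 0.0153
   tq [-0.    0.09  0.23]
1.74 t 52.86 p [0.6178 0.1106 0.0616] f [0.3 0.  6. ] op 0.015
   tq [0.06 0.05 0.21]
```

View pics/r1.png

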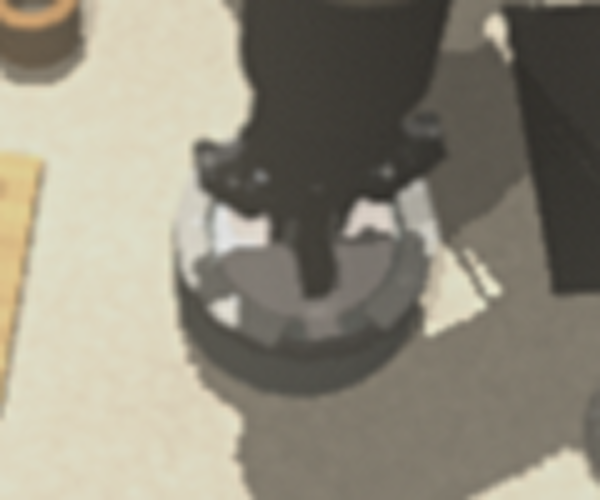

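The lug sits centred in the slot. Lifting it while watching the force.

```bash
python3 - <<'E'
from h import *
R=down(.165+np.pi/2)
c=[.6178,.1106]
for z in (.066,.072,.080,.095):
    bot.move_straight([*c,z],R,speed=.05); o=st(z)
    if o["force"][2]<-20: print("jam"); break
else:
    bot.move_straight([*c,.20],R,speed=.15); st("up")
    bot.move_straight([.511,.356,.20],R,speed=.2)
    bot.hold(.2); s=bot.snapshot("scene"); save(s,"m1",3,(280,120,500,310)); st("over mat")
E
```

```text
0.066 t 53.16 p [0.6175 0.1106 0.0658] f [ 0.4 -0.6 -2.5] op 0.0151
0.072 t 53.42 p [0.618  0.1107 0.0723] f [-0.1 -0.3 -2. ] op 0.015
0.08 t 53.73 p [0.6181 0.1108 0.0805] f [ 0.2 -0.3 -3.5] op 0.0149
0.095 t 54.18 p [0.618  0.1107 0.0954] f [ 0.3  0.2 -2.3] op 0.0151
up t 55.03 p [0.6171 0.1105 0.1988] f [-0.8 -1.  -2.3] op 0.0151
over mat t 56.77 p [0.5113 0.3554 0.2001] f [ 0.2  0.4 -2.6] op 0.0156
```

View pics/m1.png

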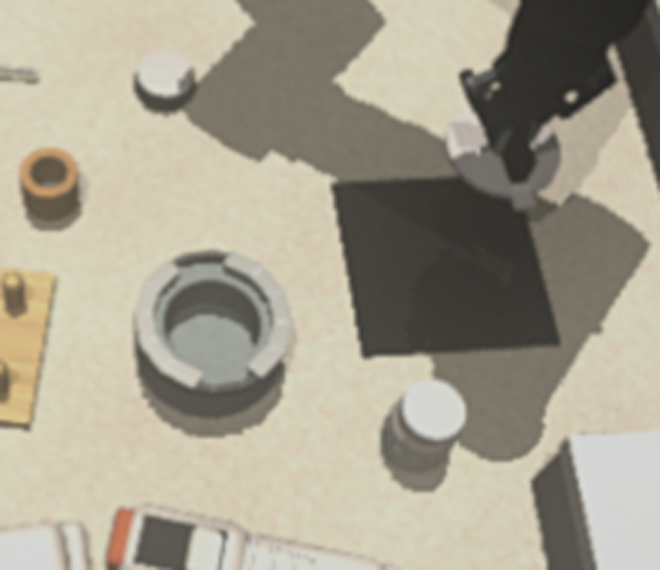

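The lid is free and level, and the pot is empty and open. Placing it on the mat.

```bash
python3 - <<'E'
from h import *
s=bot.snapshot("scene")
print([np.round(at_z(s,280+u/3,120+v/3,.004)[:2],3) for u,v in ((335,185),(560,343),(363,355))])
R=down(.165+np.pi/2); c=[.511,.356]
bot.move_straight([*c,.03],R,speed=.15); 
z=.014
while z>=-.004:
    bot.move_straight([*c,z],R,speed=.04); o=st(round(z,3))
    if o["force"][2]>2: break
    z-=.002
bot.move_gripper(.05); bot.hold(.2)
bot.move_straight([*c,.12],R,speed=.15)
bot.move_ptp([.45,.0,.33],down(np.pi/2)); bot.hold(.2)
s=bot.snapshot("scene"); save(s,"m2",3,(280,120,500,310))
s=bot.snapshot("wrist"); save(s,"m3",1.25);np.save("m3.npy",dict(s),allow_pickle=True)
for d in bot.spot_point("sleeve1",s)[:4]: print(d["p"],np.round(d["point"],1),at_z(s,*d["point"],0))
s=bot.snapshot("top"); save(s,"m4");np.save("m4.npy",dict(s),allow_pickle=True)
for n in ("lid","mat","sleeve1","peg1"):
  for d in bot.spot_point(n,s)[:5]:
    if d["p"]>.3: print(n,d["p"],np.round(d["point"],1),at_z(s,*d["point"],{"peg1":.012,"sleeve1":0}.get(n,.004)))
st()
E
```

```text
[array([0.427, 0.25 ]), array([0.603, 0.46 ]), array([0.62 , 0.264])]
0.014 t 58.66 p [0.511  0.3559 0.0137] f [-0.2  0.2 -2.4] op 0.0151
0.012 t 58.91 p [0.511 0.356 0.012] f [-0.6  0.  -2.4] op 0.0154
0.01 t 59.16 p [0.5109 0.3559 0.0099] f [-0.   0.1 -2.5] op 0.015
0.008 t 59.41 p [0.5109 0.3559 0.0078] f [-0.7  0.3 -2.6] op 0.0154
0.006 t 59.66 p [0.511  0.356  0.0059] f [ 0.1 -0.4 -1.1] op 0.0152
0.004 t 59.91 p [0.5111 0.3561 0.0056] f [-4.5 -2.4 11.6] op 0.0153
0.88 [73.9 95.6] [ 0.38752621 -0.31458612  0.        ]
0.76 [282.9 142.7] [ 0.44711958 -0.04791063  0.        ]
0.74 [152.8 115.6] [ 0.41208099 -0.21747179  0.        ]
0.45 [194.4 287.3] [ 0.6691288  -0.18989505  0.        ]
lid 0.53 [386.9 244.4] [ 0.41198539 -0.21778537  0.004     ]
mat 0.62 [175.2 200.1] [0.51285589 0.34604184 0.004     ]
sleeve1 0.85 [423.2 255.1] [ 0.38550876 -0.31629046  0.        ]
sleeve1 0.79 [389.  244.8] [ 0.41083279 -0.22415347  0.        ]
peg1 0.95 [373.3 184.8] [ 0.56748907 -0.17752356  0.012     ]
peg1 0.85 [379.9 155.3] [ 0.64624881 -0.19382726  0.012     ]
peg1 0.81 [339.1 145.1] [ 0.67016549 -0.08519107  0.012     ]
peg1 0.69 [334.9 181.3] [ 0.57384099 -0.07627766  0.012     ]
 t 63.6 p [0.45 0.   0.33] f [ 0.2  0.8 -0.7] op 0.0499
```

View pics/m2.png

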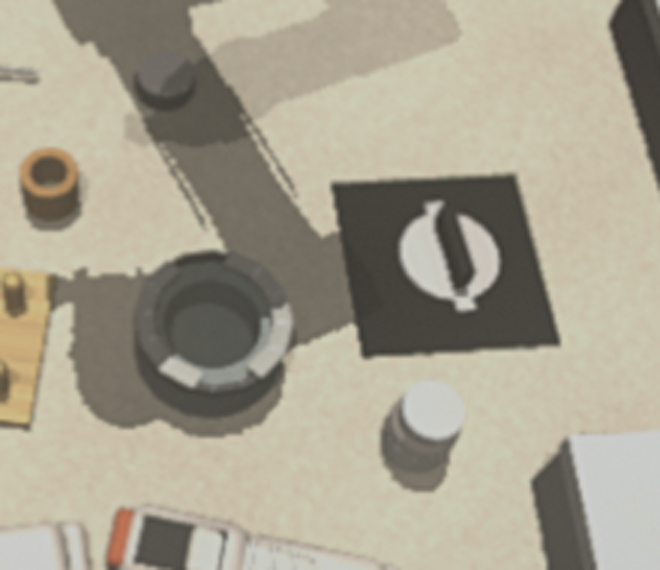

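View pics/m3.png

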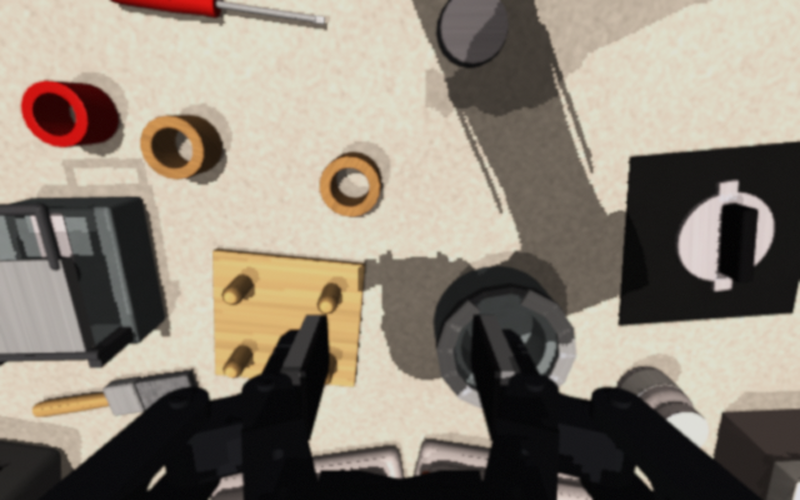

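View pics/m4.png

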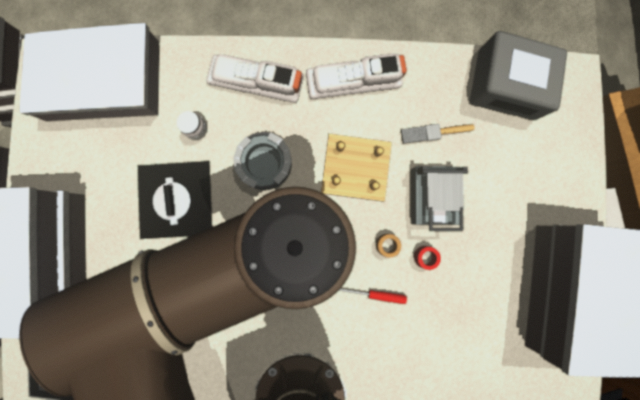

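The lid lies flat with its handle up near the middle of the mat. One sleeve was knocked aside during the run, to about (0.412,-0.22); the other is unmoved. I'll measure the rim centres and grasp S1.

```bash
cat >> h.py <<'E'
def rim(s,guess,n=None):
    """fit rim outer circle from brown mask of top annulus: returns centre at z=.05"""
    from scipy.optimize import least_squares
    best=None
    return at_z(s,*guess,.05)
def place(c,peg,a,z0=.006):
    R=down(a)
    bot.move_gripper(.08)
    bot.move_ptp([*c,.12],R); bot.move_straight([*c,z0],R,speed=.12); st("down")
    bot.move_gripper(.0,40); o=st("grip")
    if not .055<o["opening"]<.066: print("BAD GRIP"); return False
    bot.move_straight([*c,.12],R,speed=.15); st("lift")
    bot.move_straight([*peg,.12],R,speed=.15)
    bot.hold(.1)
    for z in (.075,.06,.05,.04,.03,.024,.0205,.019):
        bot.move_straight([*peg,z],R,speed=.06); o=bot.observe()
        if o["force"][2]>15: st("resist"); break
    st("set")
    bot.move_gripper(.08); bot.hold(.1)
    bot.move_straight([*peg,.14],R,speed=.15); return True
E
python3 - <<'E'
from h import *
s=np.load("m3.npy",allow_pickle=True).item()
print("S1",at_z(s,280,148,.05),"S2",at_z(s,137.6,117.6,.05))
c1=at_z(s,280,148,.05)[:2]
print(place(c1,[.5745,-.078],0.0))
bot.move_ptp([.46,-.13,.30],down(np.pi/2)); bot.hold(.2)
s=bot.snapshot("wrist"); save(s,"p1",1.25); np.save("p1.npy",dict(s),allow_pickle=True)
s=bot.snapshot("scene"); save(s,"p2",4,(180,130,330,270)); st()
E
```

```text
S1 [ 0.44574185 -0.04647476  0.05      ] S2 [ 0.41030086 -0.21281354  0.05      ]
down t 69.09 p [ 0.4462 -0.0464  0.0065] f [-0.4 -0.7 -0. ] op 0.0798
grip t 69.42 p [ 0.4465 -0.0463  0.0071] f [-1.6  1.2  8.3] op 0.0597
lift t 70.33 p [ 0.445  -0.0466  0.1193] f [ 1.2 -0.3 -1.7] op 0.0596
set t 74.47 p [ 0.5748 -0.078   0.0193] f [0.6 0.2 1.4] op 0.0599
True
 t 80.02 p [ 0.46 -0.13  0.3 ] f [-0.5 -0.2  0.3] op 0.0799
```

View pics/p1.png

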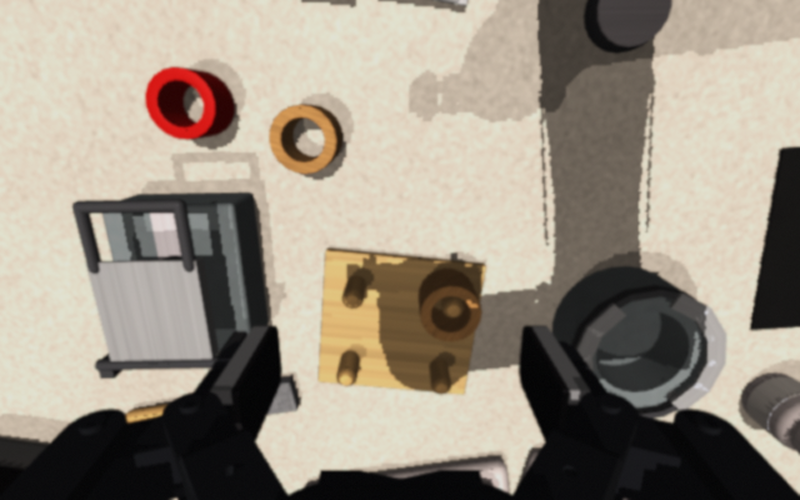

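View pics/p2.png

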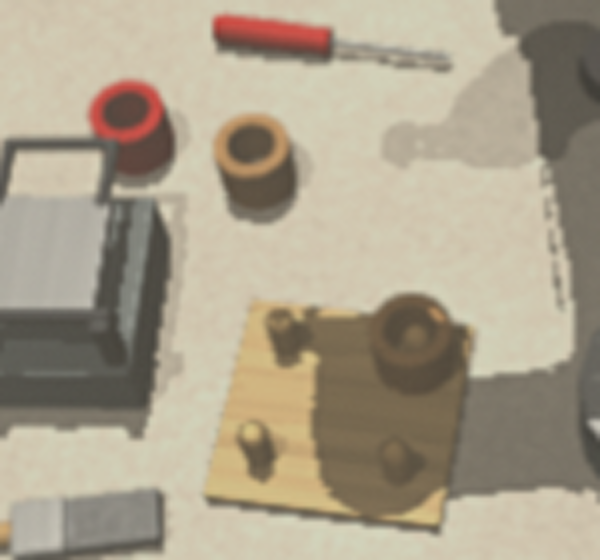

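Sleeve 1 is on its peg. Sleeve 2's rim in p1 is at (244,111) px. Placing it on the near-right peg.

```bash
python3 - <<'E'
from h import *
s=np.load("p1.npy",allow_pickle=True).item()
c=at_z(s,244,111.2,.05)[:2]; print("S2",c,"peg tip",at_z(s,360/1.25,272/1.25,.054))
for d in (0,):
    pass
print(place(c,[.565,-.1755],0.0))
bot.move_ptp([.46,-.10,.30],down(np.pi/2)); bot.hold(.2)
s=bot.snapshot("wrist"); save(s,"q1",1.25); np.save("q1.npy",dict(s),allow_pickle=True)
s=bot.snapshot("scene"); save(s,"q2",4,(180,130,330,270)); save(s,"q2f"); st()
E
```

```text
S2 [ 0.41038977 -0.2115766 ] peg tip [ 0.53329275 -0.16634839  0.054     ]Traceback (most recent call last):
  File "<stdin>", line 6, in <module>
  File "h.py", line 39, in place
    bot.move_ptp([*c,.12],R); bot.move_straight([*c,z0],R,speed=.12); st("down")
    ~~~~~~~~~~~~^^^^^^^^^^^^
rig.IKError: the arm cannot take that pose within its joint ranges
```

```bash
python3 - <<'E'
from h import *
s=np.load("p1.npy",allow_pickle=True).item()
print("tip",at_z(s,350/1.25,298/1.25,.054),"foot",at_z(s,360/1.25,272/1.25,.012))
print(np.round(bot.observe()["joints"],2))
c=[.4104,-.2116]
for a in (0,.2,-.2,.4,-.4,np.pi,np.pi-.3,np.pi+.3,np.pi/2):
  for z in (.12,.09,.006):
    q=bot.inverse_kinematics([*c,z],down(a)); print(round(a,2),z,None if q is None else np.round(q,2))
for a in (0,.3,.4): print(bot.inverse_kinematics([.565,-.1755,.12],down(a)))
E
```

```text
tip [ 0.56024545 -0.17674227  0.054     ] foot [ 0.54931622 -0.17030129  0.012     ]
[ 0.14 -0.02 -0.27  0.   -1.31 -1.71]
0 0.12 None
0 0.09 None
0 0.006 None
0.2 0.12 [-0.05  0.1  -0.58  0.   -0.88 -2.89]
0.2 0.09 [-0.05  0.14 -0.62  0.   -0.81 -2.89]
0.2 0.006 [-0.05  0.28 -0.71 -0.   -0.58 -2.89]
-0.2 0.12 [-0.05  0.1  -0.58  0.   -0.88  2.99]
-0.2 0.09 [-0.05  0.14 -0.62  0.   -0.81  2.99]
-0.2 0.006 [-0.05  0.28 -0.71  0.   -0.58  2.99]
0.4 0.12 [-0.05  0.1  -0.58  0.   -0.88 -2.69]
0.4 0.09 [-0.05  0.14 -0.62  0.   -0.81 -2.69]
0.4 0.006 [-0.05  0.28 -0.71 -0.   -0.58 -2.69]
-0.4 0.12 [-0.05  0.1  -0.58  0.   -0.88  2.79]
-0.4 0.09 [-0.05  0.14 -0.62  0.   -0.81  2.79]
-0.4 0.006 [-0.05  0.28 -0.71  0.   -0.58  2.79]
3.14 0.12 [-0.05  0.1  -0.58  0.   -0.88  0.05]
3.14 0.09 [-0.05  0.14 -0.62  0.   -0.81  0.05]
3.14 0.006 [-0.05  0.28 -0.71  0.   -0.58  0.05]
2.84 0.12 [-0.05  0.1  -0.58  0.   -0.88 -0.25]
2.84 0.09 [-0.05  0.14 -0.62  0.   -0.81 -0.25]
2.84 0.006 [-0.05  0.28 -0.71  0.   -0.58 -0.25]
3.44 0.12 [-0.05  0.1  -0.58  0.   -0.88  0.35]
3.44 0.09 [-0.05  0.14 -0.62  0.   -0.81  0.35]
3.44 0.006 [-0.05  0.28 -0.71  0.   -0.58  0.35]
1.57 0.12 [-0.05  0.1  -0.58  0.   -0.88 -1.52]
1.57 0.09 [-0.05  0.14 -0.62  0.   -0.81 -1.52]
1.57 0.006 [-0.05  0.28 -0.71  0.   -0.58 -1.52]
None
[ 0.02898408  0.3076974  -0.31171181  0.         -0.95138712 -2.87057673]
[ 0.02898408  0.3076974  -0.31171181  0.         -0.95138712 -2.77057673]
```

```bash
python3 - <<'E'
from h import *
print(place([.4104,-.2116],[.564,-.1757],0.3))
bot.move_ptp([.46,-.10,.30],down(np.pi/2)); bot.hold(.2)
s=bot.snapshot("wrist"); save(s,"q1",1.25); np.save("q1.npy",dict(s),allow_pickle=True)
s=bot.snapshot("scene"); save(s,"q2",4,(180,130,330,270)); save(s,"q2f"); st()
E
```

```text
down t 82.57 p [ 0.411  -0.2116  0.0066] f [ 0.4 -0.6  0.2] op 0.0799
grip t 82.89 p [ 0.411  -0.2117  0.0069] f [-0.8  0.3  5.8] op 0.0579
lift t 83.8 p [ 0.4097 -0.2114  0.1193] f [-0.3  0.1 -0.8] op 0.058
set t 88.1 p [ 0.564  -0.1757  0.019 ] f [-0.4 -0.  -1.5] op 0.0576
True
 t 90.83 p [ 0.4601 -0.1002  0.2992] f [-0.6  0.3 -1.2] op 0.0801
```

View pics/q1.png

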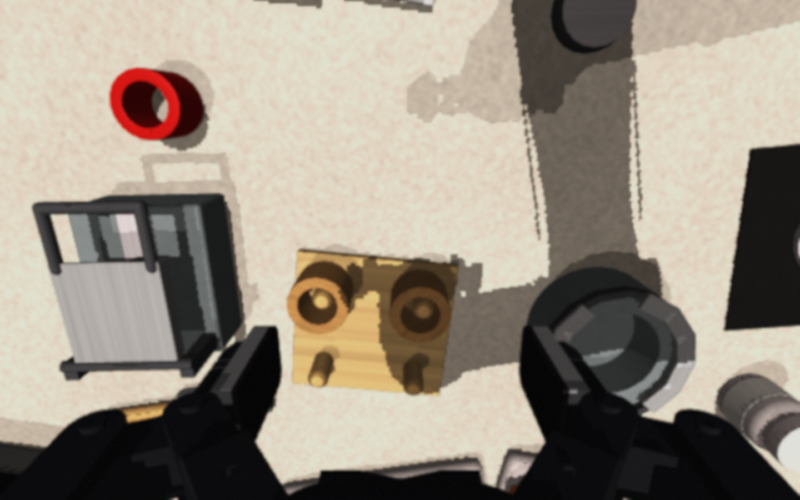

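View pics/q2.png

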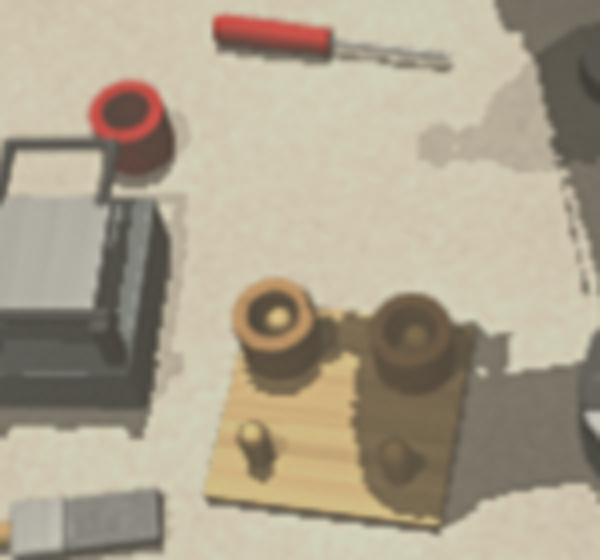

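View pics/q2f.png

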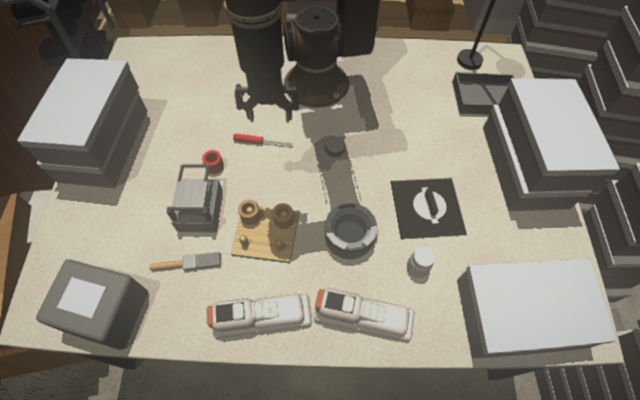

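```bash
python3 - <<'E'
from tri import *
q=np.load("q1.npy",allow_pickle=True).item(); s=bot.snapshot("scene"); t=bot.snapshot("top")
save(t,"v1",4,(300,100,480,250)); save(t,"v2",1)
print("S2",*tri([(q,(319/1.25,304/1.25)),(s,(274/4+180,311/4+130))]))
print("S1",*tri([(q,(420/1.25,309/1.25)),(s,(411/4+180,331/4+130))]))
for n,z in (("lid",.004),("mat",.0),("jar",0),("brush",0),("guard_bar",.11)):
    for d in bot.spot_point(n,t)[:2]+bot.spot_point(n,s)[:0]: print(n,round(d["p"],2),np.round(at_z(t,*d["point"],z),3))
for n,z in (("lid",.004),("mat",.0),("jar",0),("brush",0)):
    for d in bot.spot_point(n,s)[:2]: print("sc",n,round(d["p"],2),np.round(at_z(s,*d["point"],z),3))
E
```

```text
S2 [ 0.56209324 -0.17596725  0.06124811] [array([-0.1,  0. ]), array([0., 0.])]
S1 [ 0.57121806 -0.07868387  0.053067  ] [array([ 0.4, -0.1]), array([-0.2,  0. ])]
lid 0.62 [0.515 0.356 0.004]
jar 0.62 [0.714 0.299 0.   ]
jar 0.42 [ 0.657 -0.196  0.   ]
brush 0.63 [ 0.715 -0.355  0.   ]
sc lid 0.78 [0.512 0.363 0.004]
sc mat 0.85 [0.506 0.356 0.   ]
sc jar 0.94 [0.709 0.306 0.   ]
sc brush 0.75 [ 0.7   -0.346  0.   ]
```

View pics/v1.png

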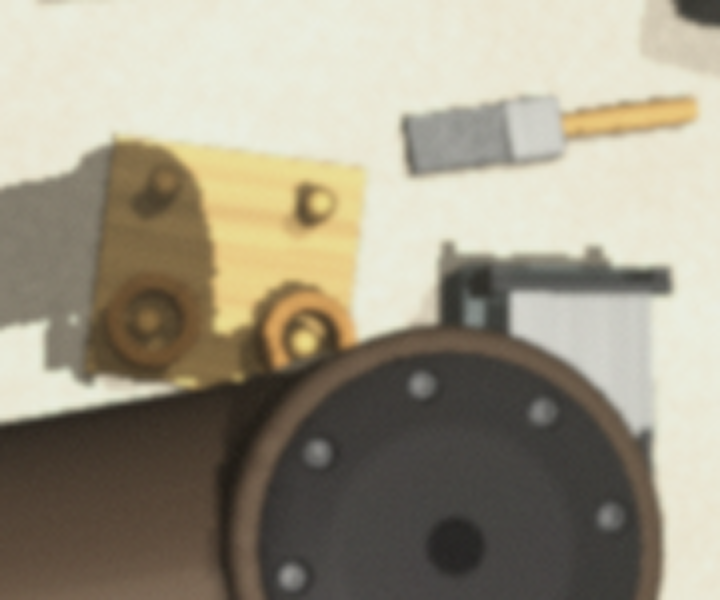

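View pics/v2.png

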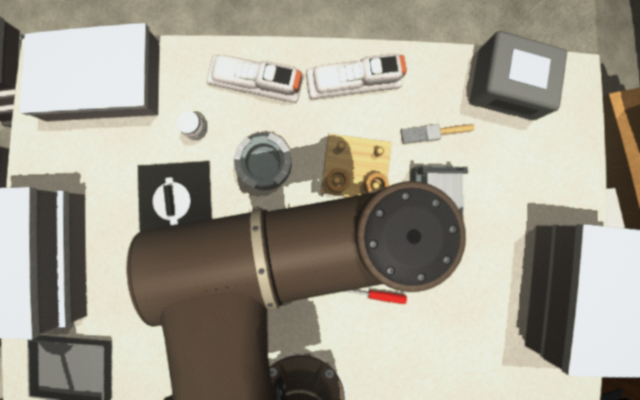

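All the checks agree, so I'm handing the job in.

```bash
python3 - <<'E'
from h import *
st(); print(bot.close_job()); st()
E
```

```text
t 91.62 p [ 0.46 -0.1   0.3 ] f [-0.3 -0.5 -0.2] op 0.0799
the job is handed in; nothing more can be done
None
the job is handed in; nothing more can be done
```

I finished the whole job and handed it in at about 92 s of robot time; it gives no verdict, so I don't know how it was judged.

- **Extractor:** I lifted the guard to about 1.69 rad and pushed the toggle until it met its stop. The tip showed within 2 pixels (enlarged picture) of the predicted off position. I then lowered the guard onto its stop (about 16 N reaction), and it still looked shut in the last pictures.
- **Lid:** I turned it about 57° anticlockwise and lifted it out with about 2.5 N, without jamming. It lies handle up on the mat, its centre within about 10 mm of the mat's middle.
- **Sleeves:** Only two brown sleeves were there; both are on pegs of their own. One had been knocked a few centimetres aside during the run, so I measured it again before grasping. I left the red look-alike alone.
- **Jar and brush:** Both were where they started, within about 15 mm by the detector.

**What disagreed:**
- The first grip on the bar missed. The fingertips turned out to be about 24 mm higher than the tool reading implied. A light touch on the box top confirmed this, and I allowed for it afterwards.
- The guard started ajar at about 0.17 rad rather than shut.
- While I lifted the guard, the force on the tool briefly reached about 46 N, until I corrected the arc; the wrist limit is 120 N.
- Sleeve rim heights measured 61 mm and a noisier 53 mm, against 62 mm expected. Both are low enough to count as pushed right down.

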